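# Lock the air filter onto the vacuum tank's port

### The arm

A 6-joint arm with a two-finger parallel gripper is mounted at the origin on the work surface. World frame = base frame: x ahead of the robot, y to its left, z up, the work surface at z = 0. Lengths are in m, angles in degrees, forces in N, time in s.
With the tool pointing down it reaches from about 0.35 to 0.875 m from the base axis. Payload 4.2 kg.
Tool frame: the origin (TCP) lies at the very end of the fingers, on their centre line; the grasp point (between the pads) lies 19 mm behind it; z points along the fingers, x is the direction in which the jaws open and shut, and the axes are right-handed (so a half turn about z gives the same grasp; the last joint's range is limited). The gripper opens to 87 mm and grips with 3 to 60 N. Pads are 19 mm wide; open, the fingers measure 117 mm over their backs; the gripper's body (75 mm by 190 mm) begins 51 mm behind the grasp point.
Start: joints at [-48.552, 22.042, 0.453, 0, -68.411, -14.817], TCP at [0.28, -0.559, 0.223] pointing down, gripper open.
Joint ranges: [-179.83, 179.83], [-69.29, 118.12], [-61.27, 80.66], [-181.25, 117.63], [-171.15, -9.14], [-177.46, 177.46]. Speed limits (degrees/s): [159.86, 159.86, 180, 180, 180, 180].

### API

Orientations are given as a 3x3 rotation matrix whose columns are the frame's x, y, z axes.
In Python, from station import sense, capture, finish_job gives the robot as it stands.
- The arm moves only by the shell command python3 -m crank 'ROWS' [OPENING]. ROWS is JSON, a list of rows, each a list of 4 numbers: the shift along the tool's x, y, z in m, then the turn about the tool's z in rad. A call has 1 to 5 rows; each row shifts and turns the commanded pose from where the row before left it, along the tool's axes as they then stand; what a row does not reach is not made up. A row lasts 1/12 s, in which the tool goes at most 41.7 mm and 7.16 degrees, less where a joint would pass 70% of its speed; a pose out of reach is approached as far as the arm can. A call with a gripper value outside its range is refused whole. OPENING is the finger opening in m, from 0 to 0.087, set as the call begins (- or left out, the last holds). The fingers move at their own pace and stop on an object; the grip force is fixed at half the most. Time passes only in rows, so rows that do not move let the fingers close. It gives the time, the measured TCP pose, the force and the opening at its end, in the units of the state.
- sense(): the state, without advancing time (a new reading comes with each control period).
- capture(name): name is "scene" or "top" or "wrist"; returns a dict with "pixels" (400x640x3 uint8, red, green, blue), "depth" (400x640 float32, m along the optical axis (not along the pixel's ray), 0 where there is no reading), "fx", "fy", "cx", "cy" (pixels), "world_from_camera" (4x4, takes a point from camera to world coordinates); the wrist camera has in their place "hand_eye" (4x4, takes a point from camera to tool coordinates, whose origin is the TCP and whose axes are the tool frame's). Camera axes: x right, y down, z forward; pixel columns grow to the right and rows downward; lengths in m; the calibration is good to about 2 mm. A picture is of the moment at which its call begins: read the wrist's pose just before it.
- finish_job(): hands the job in, once; it reports no verdict.
The state is a dict: "time_s": time; "joints": joint angles; "joint_velocities": joint speeds; "effort": joint torques, N m; "tcp_pos": TCP position; "ee_rot": TCP orientation; "wrist_force": force on the tool from outside, world axes, zero at the start; "moment": the same for the moment, N m; "gripper_width": opening from 0.0 (shut) to 1.0 (fully open).
Only numpy, scipy, OpenCV 4.12 (cv2) and the standard library are available. Lean on these libraries where they do the work, as an engineer would, in place of code of your own. Each camera call takes 0.05 s, during which the arm holds its last target.

### The job

Take the air filter from its wooden cradle, push its coupling fully home on the grooved port of the vacuum tank while both cam arms stand open, and let go. Then swing the two cam arms forward along the port one after the other, each as far as it goes, so that the filter ends locked on the port, seated and let go. Leave the fossils, tools and containers on the bench where they are.

Things in the scene. Friction and masses are not known exactly. Their poses are not given: they have to be found in the camera images.
- filter: Loose air filter, about 0.42 kg, 156 mm long, level in the cradle, axis 75 mm above the table. Origin on its long axis in the plane of the open mouth; +x points out of the mouth, z up. From the mouth back: aluminium coupling head, 64 mm diameter, to x = -62 mm (bore 46 mm diameter, 56 mm deep, level brass cam arms hinged at both sides), then a grey barrel 44 mm in diameter to x = -150 mm.
- filter_grip (a point): Point on the filter's axis 78 mm behind the mouth, where the barrel (44 mm wide) is best gripped across. The cradle's supports leave the barrel free from about 45 to 125 mm behind the mouth. Axes as the filter's.
- cam_left (a joint): Cam arm on the filter's +y side. 0 = open, straight out sideways; grows as it swings, level, towards the mouth side (+x); 1.6 = closed stop, pointing along +x. Starts at 0 to 0.25. Upright hinge pin at filter x = -27, y = +31 mm. Friction 0.06 N m, stays put. Its cam nose enters the port's groove from about 0.5 rad on and locks the filter; it cannot close unless the filter is nearly home.
- cam_right (a joint): The mirror image on the filter's -y side: hinge pin at x = -27, y = -31 mm; same values and directions (0 open, straight out to -y; 1.6 closed, along +x).
- end_left (a point): Point on the left cam arm, 80 mm from its pin along the arm, in the centre of a 14 mm round end. The lever is a straight brass bar 8 mm thick, 16 mm high, centred on axis height, from 6 to 87 mm along the arm; its centreline, with this point, lies 12 mm off the pin on the side that faces the filter's tail when open (outwards, +y, when closed).
- end_right (a point): The same point on the right cam arm (bar mirrored: 12 mm towards the tail when open, outwards, -y, when closed).
- port_seat (a point): Centre of the face of the fixed port's 60 mm stop flange, 100 mm above the table; +x points along the level port axis to the tank, z up. The adaptor sticks out 52 mm along -x, 44 mm in diameter, last 10 mm tapered to 26 mm, groove 14 to 32 mm out. Home, the filter's origin and axes coincide with this point's. Behind, a 40 mm pipe runs 140 mm to the tank (185 mm high).
- cradle: Fixed wooden cradle 150 x 80 mm with two V supports on which the filter lies. Origin under the centre of its base; +x as the filter's; the filter's mouth is 85 mm ahead of it. It stands on the left or the right of the bench.
- jacket: Bystander: fossil in a plaster block, 130 x 100 x 45 mm, origin under its centre; on the other side from the cradle.
- jaw: Bystander: brown fossil jaw, about 190 mm long, 36 mm high, origin under its middle.
- rib: Bystander: piece of fossil rib 110 mm long, 20 mm high, on the bench in front of the port, origin under its middle.
- hammer: Bystander: hammer 270 mm long, lying, handle to its own -x, origin under it.
- brush: Bystander: brush 170 mm long, lying near the robot.
- glue: Bystander: bottle 56 mm in diameter, 140 mm high, origin under its centre.
- bowl: Bystander: dark rubber mixing bowl 110 mm in diameter, 50 mm high.

How it is judged:
By the outcome, as a careful person would: the job done as asked, in the order asked, and still so for the second after the job is handed in, with the robot touching nothing.
It also fails if it takes over 67 s, if anything falls off the work surface, if the arm or the gripper's body presses on something with over 40 N, if the wrist force passes 120 N, or if a joint passes its speed limit or range.

## Working session

There is one attempt and no reset: what is moved stays moved. The work goes in short steps, Python scripts to look and compute and a shell command to move; the robot and the scene stay as the last step left them, time stands still between calls to the robot, and variables do not carry over. Pictures are saved under pics/ and viewed, and the job is handed in when it is done.

```bash
ls; mkdir -p pics; python3 - <<'E'
from station import sense,capture
import cv2,numpy as np
s=sense();print({k:np.round(v,3).tolist() for k,v in s.items()})
for n in("scene","top"):
    c=capture(n);cv2.imwrite(f"pics/{n}0.png",c["pixels"][:,:,::-1])
    np.savez(f"{n}0.npz",**c)
    print(n,c["fx"],c["cx"],c["cy"],np.round(c["world_from_camera"],3).tolist())
E
```

```text
pics
{'time_s': 0.0, 'joints': [-48.552, 22.091, 0.38, -0.028, -68.41, -14.815], 'joint_velocities': [-0.013, 0.0, 0.041, 0.002, 0.049, -0.01], 'effort': [0.0, -39.067, 18.741, 4.22, 0.011, -0.0], 'tcp_pos': [0.28, -0.558, 0.221], 'ee_rot': [[-0.448, 0.894, -0.001], [0.894, 0.448, 0.002], [0.002, -0.0, -1.0]], 'wrist_force': [0.043, 0.292, 0.459], 'moment': [0.011, 0.043, -0.004], 'gripper_width': 1.001}
scene 417.9005830643496 322.99350344287484 203.11671415517705 [[-0.386, 0.506, -0.771, 1.527], [0.922, 0.23, -0.311, 0.402], [0.02, -0.831, -0.555, 0.806], [0.0, 0.0, 0.0, 1.0]]
top 446.75145225807614 319.4636333192788 205.58980467311136 [[0.016, -0.996, 0.09, 0.437], [-1.0, -0.015, 0.008, 0.008], [-0.006, -0.09, -0.996, 1.462], [0.0, 0.0, 0.0, 1.0]]
```

View pics/scene0.png

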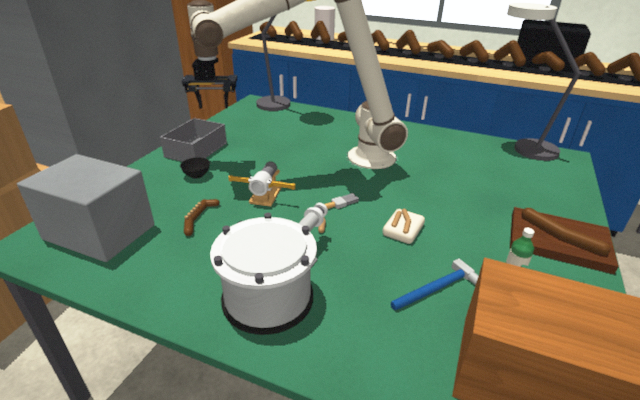

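View pics/top0.png

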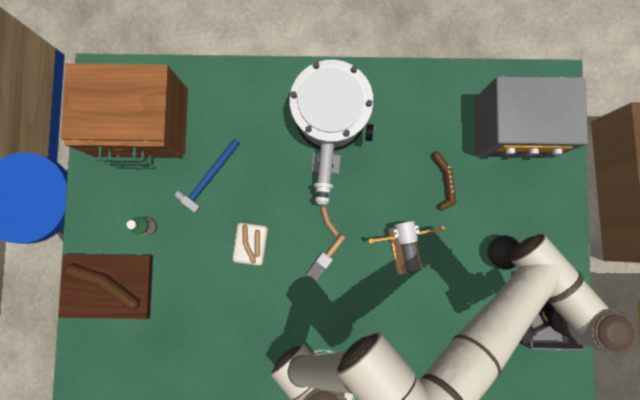

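```bash
cat > h.py <<'E'
import numpy as np,cv2
def load(n):
    return dict(np.load(n))
def pts(c):
    d=c["depth"];v,u=np.mgrid[:400,:640]
    p=np.stack([(u-c["cx"])/c["fx"]*d,(v-c["cy"])/c["fy"]*d,d],-1)
    T=c["world_from_camera"]
    q=p@T[:3,:3].T+T[:3,3]; q[d==0]=np.nan
    return q
def ray(c,u,v,z):
    T=c["world_from_camera"];r=T[:3,:3]@np.array([(u-c["cx"])/c["fx"],(v-c["cy"])/c["fy"],1]);o=T[:3,3]
    return o+r*(z-o[2])/r[2]
E
python3 - <<'E'
from h import *
c=load("top0.npz");im=c["pixels"][:,:,::-1]
cv2.imwrite("pics/top0z.png",cv2.resize(im[130:290,290:460],None,fx=4.7,fy=3.75*0+3.75,interpolation=cv2.INTER_CUBIC)[:600,:800])
q=pts(c)
for (u,v) in [(404,228),(405,240),(411,258),(414,270),(370,241),(442,229),(324,198),(326,160),(326,185),(331,100)]:
    print(u,v,np.round(q[v,u],3),c["depth"][v,u])
s=load("scene0.npz");im=s["pixels"][:,:,::-1]
cv2.imwrite("pics/scene0z.png",cv2.resize(im[150:270,210:370],None,fx=5,fy=5,interpolation=cv2.INTER_CUBIC))
E
```

```text
404 228 [ 0.495 -0.239  0.106] 1.3531157
405 240 [ 0.459 -0.242  0.103] 1.3528423
411 258 [ 0.405 -0.263  0.09 ] 1.3615873
414 270 [ 0.369 -0.271  0.096] 1.3522928
370 241 [ 0.455 -0.138  0.084] 1.3726704
442 229 [ 0.495 -0.36   0.083] 1.3754212
324 198 [0.581 0.005 0.122] 1.3473407
326 160 [0.698 0.001 0.121] 1.3587744
326 185 [ 0.62  -0.     0.127] 1.345872
331 100 [ 0.864 -0.011  0.183] 1.3121642
```

View pics/top0z.png

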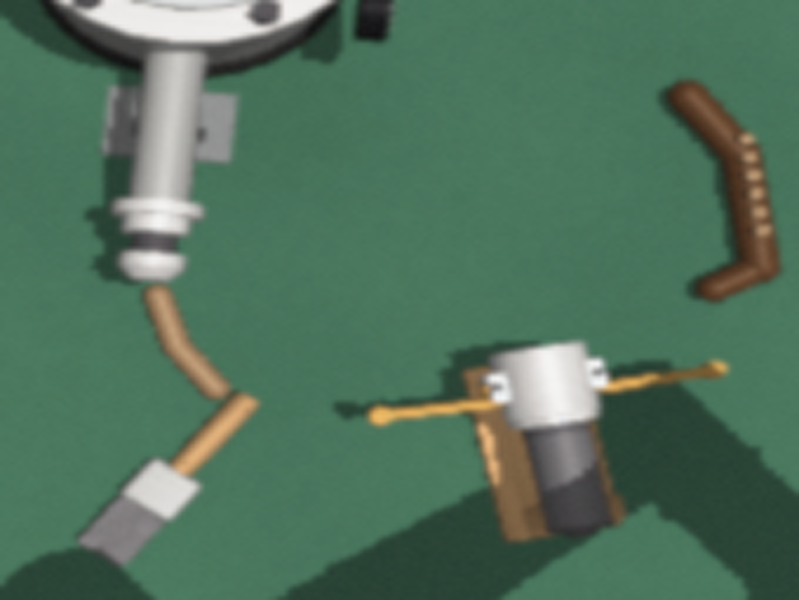

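View pics/scene0z.png

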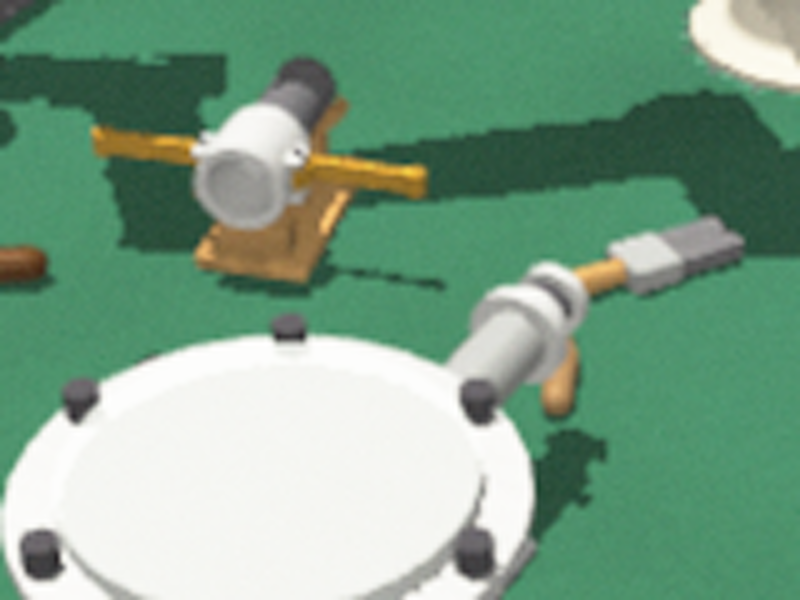

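```bash
python3 - <<'E'
from h import *
c=load("top0.npz");q=pts(c);hsv=cv2.cvtColor(c["pixels"],cv2.COLOR_RGB2HSV)
low=hsv[...,1]<60
def fit(reg,z,name):
    u0,u1,v0,v1=reg;P=[]
    for v in range(v0,v1):
        us=[u for u in range(u0,u1) if low[v,u] and q[v,u,2]>0.045]
        if len(us)>5:
            a=ray(c,min(us)-.5,v,z);b=ray(c,max(us)+.5,v,z);P.append([*((a+b)/2)[:2],abs(a-b)[1]]);
    P=np.array(P);k=np.polyfit(P[:,0],P[:,1],1);print(name,"yaw",np.degrees(np.arctan(k[0])),k,"x",P[0,0],P[-1,0]);print(np.round(P[::2],4).tolist())
fit((390,435,215,285),.075,"filter")
fit((305,345,140,172),.1,"pipe")
fit((305,345,140,210),.1,"port")
E
```

```text
filter yaw 8.927033016427055 [ 0.15707924 -0.32753034] x 0.515429438921866 0.3648251306190119
[[0.5154, -0.2631, 0.0279], [0.509, -0.246, 0.062], [0.5028, -0.2491, 0.0743], [0.4966, -0.2522, 0.0743], [0.4904, -0.2491, 0.0804], [0.4842, -0.2491, 0.0804], [0.478, -0.2491, 0.0742], [0.4719, -0.2491, 0.068], [0.4658, -0.2537, 0.0649], [0.4596, -0.2537, 0.0648], [0.4534, -0.2506, 0.0525], [0.4473, -0.2568, 0.0463], [0.4412, -0.2583, 0.0432], [0.435, -0.2583, 0.0432], [0.4289, -0.2613, 0.0431], [0.4228, -0.2613, 0.0431], [0.4167, -0.2613, 0.0431], [0.4106, -0.2644, 0.0431], [0.4045, -0.2644, 0.0431], [0.3984, -0.2659, 0.04], [0.3923, -0.2674, 0.043], [0.3862, -0.2674, 0.043], [0.3801, -0.2705, 0.043], [0.374, -0.2704, 0.043], [0.3679, -0.2704, 0.0368]]
pipe yaw -7.159073266812948 [-0.12560374  0.08921633] x 0.7646176990833036 0.6672339244039855
[[0.7646, -0.0063, 0.0992], [0.7584, -0.0126, 0.0868], [0.752, -0.008, 0.0527], [0.7456, -0.0019, 0.0403], [0.7393, -0.002, 0.0402], [0.7331, -0.0021, 0.0402], [0.7267, 0.0009, 0.0402], [0.7204, 0.0023, 0.0433], [0.7142, -0.0009, 0.0495], [0.7079, 0
[... 410 characters left out ...]
0021, 0.0402], [0.7267, 0.0009, 0.0402], [0.7204, 0.0023, 0.0433], [0.7142, -0.0009, 0.0495], [0.7079, 0.0021, 0.0494], [0.7016, 0.0021, 0.0494], [0.6954, 0.002, 0.0494], [0.6891, 0.0019, 0.0494], [0.6828, 0.0033, 0.0401], [0.6766, 0.0032, 0.0401], [0.6704, 0.0031, 0.0401], [0.6641, 0.0061, 0.0401], [0.6578, 0.006, 0.04], [0.6516, 0.0059, 0.04], [0.6454, 0.0058, 0.04], [0.6392, 0.0057, 0.04], [0.633, 0.0056, 0.04], [0.6267, 0.0102, 0.0553], [0.6205, 0.0085, 0.0584], [0.6144, 0.0054, 0.0522], [0.6081, 0.0099, 0.043], [0.602, 0.0067, 0.0368], [0.5958, 0.0097, 0.0307], [0.5896, 0.0096, 0.0307], [0.5834, 0.0126, 0.0429], [0.5772, 0.0109, 0.046], [0.5711, 0.0093, 0.0368], [0.565, 0.0092, 0.0245]]
```

```bash
cat >> h.py <<'E'
def goal(x,y,z,yaw=None,n=5):
    from station import sense
    s=sense();R=np.array(s["ee_rot"]);p=np.array(s["tcp_pos"])
    d=R.T@(np.array([x,y,z])-p)
    a=np.degrees(np.arctan2(R[1,0],R[0,0]))
    print("t",round(s["time_s"],2),"p",np.round(p,4),"yaw",round(a,2),"tilt",np.round(R[:2,2],4),"F",np.round(s["wrist_force"],1),"w",round(s["gripper_width"]*87,1))
    print("tool shift",np.round(d,4),"dist",round(np.linalg.norm(d),4), "turn rad",None if yaw is None else round(-np.radians((yaw-a+180)%360-180),4))
E
python3 -m crank '[[0,0,-0.02,0.094],[0,0,-0.02,0.094],[0,0,-0.02,0.094]]'
python3 - <<'E'
from station import capture
from h import *
c=capture("wrist");print(np.round(c["hand_eye"],3),c["fx"],c["cx"],c["cy"])
goal(.42,-.26,.28,100.5)
E
```

```text
time_s: 0.35
tcp_pos: [0.2799, -0.5583, 0.2823]
ee_rot: [[-0.177, 0.984, -0.001], [0.984, 0.177, 0.002], [0.002, -0.001, -1.0]]
wrist_force: [0.1, -0.6, 0.6]
gripper_width: 1.003
[[ 1.    -0.002  0.    -0.   ]
 [ 0.001  0.958  0.288 -0.079]
 [-0.001 -0.288  0.958 -0.162]
 [ 0.     0.     0.     1.   ]] 275.34857004391415 317.3168530018265 198.17715834809692
t 0.4 p [ 0.2807 -0.5603  0.2877] yaw 100.05 tilt [ 0.0026 -0.0065] F [ 0.4 -2.1  3.7] w 86.9
tool shift [0.2714 0.1896 0.0061] dist 0.3311 turn rad -0.0078
```

```bash

python3 -m crank '[[0.030,0.021,0,0],[0.030,0.021,0,0],[0.030,0.021,0,0],[0.030,0.021,0,0],[0.030,0.021,0,0]]' >/dev/null
python3 -m crank '[[0.030,0.021,0,0],[0.030,0.021,0,0],[0.030,0.021,0,0],[0.030,0.021,0,0],[0,0,0,0]]' 
python3 - <<'E'
from station import capture,sense
from h import *
goal(.42,-.26,.28,100.5)
s=sense();c=capture("wrist")
T=np.eye(4);T[:3,:3]=s["ee_rot"];T[:3,3]=s["tcp_pos"];c["world_from_camera"]=T@c["hand_eye"]
np.savez("w1.npz",**c);cv2.imwrite("pics/w1.png",c["pixels"][:,:,::-1])
c=capture("top");np.savez("top1.npz",**c);cv2.imwrite("pics/top1.png",c["pixels"][:,:,::-1])
E
```

```text
time_s: 1.23
tcp_pos: [0.4186, -0.2545, 0.2822]
ee_rot: [[-0.189, 0.982, 0.001], [0.982, 0.189, 0.001], [0.001, 0.001, -1.0]]
wrist_force: [-0.9, -0.4, -0.6]
gripper_width: 0.997
t 1.23 p [ 0.4186 -0.2545  0.2822] yaw 100.87 tilt [0.0008 0.0012] F [-0.9 -0.4 -0.6] w 86.7
tool shift [-0.0057  0.0003  0.0022] dist 0.0061 turn rad 0.0065
```

View pics/w1.png

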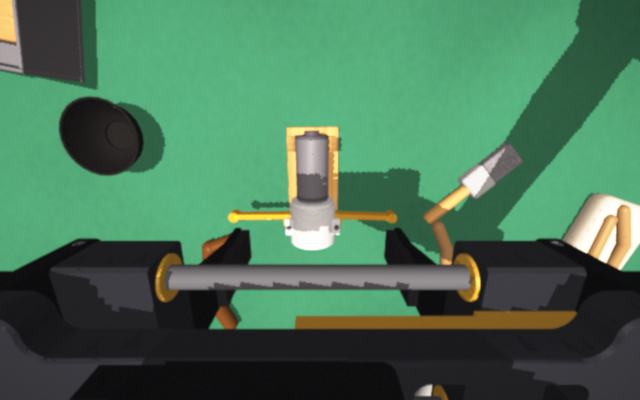

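```bash
python3 - <<'E'
from h import *
c=load("w1.npz");im=c["pixels"][:,:,::-1]
cv2.imwrite("pics/w1z.png",cv2.resize(im[120:255,220:405],None,fx=4.3,fy=4.3,interpolation=cv2.INTER_CUBIC))
hsv=cv2.cvtColor(c["pixels"],cv2.COLOR_RGB2HSV)
low=hsv[...,1]<75
z=.075;P=[]
for v in range(130,252):
    us=np.flatnonzero(low[v,285:342])+285
    if len(us)<4: continue
    a=ray(c,us[0]-.5,v,z);b=ray(c,us[-1]+.5,v,z);m=(a+b)/2;P.append([v,m[0],m[1],np.linalg.norm(a-b)])
P=np.array(P);print(np.round(P[::4],4).tolist())
E
```

```text
[[131.0, 0.3622, -0.2743, 0.0052], [135.0, 0.3664, -0.2695, 0.0288], [139.0, 0.372, -0.2712, 0.0421], [143.0, 0.3771, -0.2702, 0.0423], [147.0, 0.3822, -0.2693, 0.0425], [151.0, 0.3874, -0.2683, 0.0426], [155.0, 0.3926, -0.2674, 0.0428], [159.0, 0.3978, -0.2657, 0.0417], [163.0, 0.4031, -0.2647, 0.0418], [167.0, 0.4085, -0.2638, 0.042], [171.0, 0.4139, -0.2628, 0.0422], [175.0, 0.4193, -0.2618, 0.0424], [179.0, 0.4248, -0.2607, 0.0398], [183.0, 0.4304, -0.2597, 0.0427], [187.0, 0.436, -0.2587, 0.0402], [191.0, 0.4416, -0.2576, 0.0403], [195.0, 0.4472, -0.2559, 0.0419], [199.0, 0.4531, -0.2555, 0.0575], [203.0, 0.4589, -0.2544, 0.0606], [207.0, 0.4648, -0.2541, 0.0651], [211.0, 0.4706, -0.2523, 0.064], [215.0, 0.4766, -0.2512, 0.0614], [219.0, 0.4826, -0.2501, 0.0789], [223.0, 0.4886, -0.2489, 0.0793], [227.0, 0.4947, -0.2478, 0.0796], [231.0, 0.5009, -0.2467, 0.08], [235.0, 0.5071, -0.2455, 0.0774], [239.0, 0.5133, -0.2436, 0.0646], [243.0, 0.5196, -0.2425, 0.0619], [247.0, 0.5263, -0.2427, 0.0474]]
```

View pics/w1z.png

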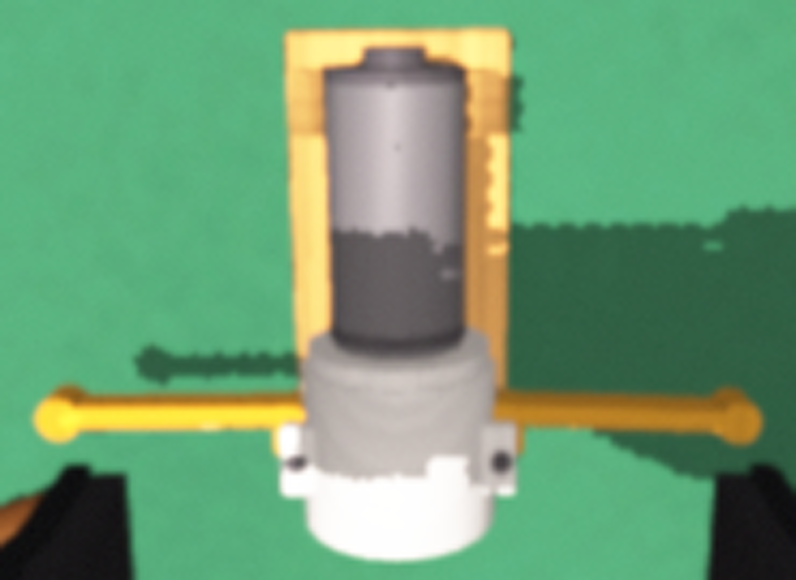

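```bash
python3 - <<'E'
from h import *
c=load("w1.npz")
f=lambda u,v:(220+u/4.3,120+v/4.3)
a=np.radians(11);e=np.array([np.cos(a),np.sin(a)])
for n,u,v,z,x in [("pinL",295,462,.092,-27),("pinR",500,462,.092,-27),("seam",397,345,.097,-62),("seamL",325,335,.075,-62),("tailL",325,73,.075,-150),("tailR",467,73,.075,-150),("mouthL",308,525,.075,0),("mouthR",492,525,.075,0),("endL",740,415,.083,-39),("endR",58,415,.083,-39)]:
    p=ray(c,*f(u,v),z);print(n,np.round(p,4),"mouth s",round(p[:2]@e-x/1000,4),"lat",round(p[:2]@[-e[1],e[0]],4))
q=[ray(c,*f(u,415),.083) for u in(58,740)];d=(q[1]-q[0]);print(np.degrees(np.arctan2(d[1],d[0]))-90)
E
```

```text
pinL [ 0.4943 -0.2805  0.092 ] mouth s 0.4587 lat -0.3696
pinR [ 0.4821 -0.2158  0.092 ] mouth s 0.459 lat -0.3038
seam [ 0.448  -0.2556  0.097 ] mouth s 0.453 lat -0.3364
seamL [ 0.4558 -0.2784  0.075 ] mouth s 0.4563 lat -0.3603
tailL [ 0.3733 -0.2922  0.075 ] mouth s 0.4607 lat -0.358
tailR [ 0.3652 -0.2496  0.075 ] mouth s 0.4609 lat -0.3147
mouthL [ 0.5239 -0.2729  0.075 ] mouth s 0.4622 lat -0.3679
mouthR [ 0.5122 -0.211   0.075 ] mouth s 0.4625 lat -0.3049
endL [ 0.4549 -0.141   0.083 ] mouth s 0.4587 lat -0.2252
endR [ 0.4963 -0.3591  0.083 ] mouth s 0.4577 lat -0.4472
10.75249811406779
```

```bash

python3 -m crank '[[0.0255,0.0231,0,0],[0.0255,0.0231,0,0],[0.0255,0.0231,0,0],[0.0255,0.0231,0,0],[0.0255,0.0231,0,0]]' >/dev/null
python3 -m crank '[[0.0255,0.0231,0,0],[0.0255,0.0231,0,0],[0.0255,0.0231,0,0],[0.0255,0.0231,0,0]]' >/dev/null
python3 -m crank '[[0,0,0,0.088],[0,0,0,0.088],[0,0,0,0.084],[0,0,0,0]]' 
python3 - <<'E'
from station import capture,sense
from h import *
s=sense();c=capture("wrist")
T=np.eye(4);T[:3,:3]=s["ee_rot"];T[:3,3]=s["tcp_pos"];c["world_from_camera"]=T@c["hand_eye"]
np.savez("w2.npz",**c);im=c["pixels"][:,:,::-1];cv2.imwrite("pics/w2.png",im)
cv2.imwrite("pics/w2z.png",cv2.resize(im[110:260,230:400],None,fx=4,fy=4,interpolation=cv2.INTER_CUBIC))
E
```

```text
time_s: 2.42
tcp_pos: [0.5797, 0.0035, 0.2817]
ee_rot: [[0.08, 0.997, -0.001], [0.997, -0.08, -0.0], [-0.0, -0.001, -1.0]]
wrist_force: [-0.5, -0.3, -0.9]
gripper_width: 0.999
```

View pics/w2.png

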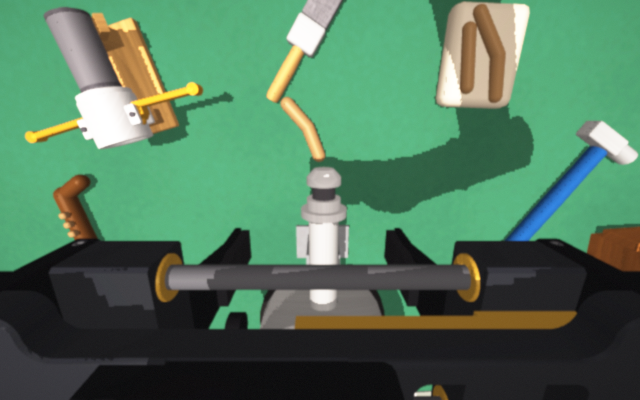

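View pics/w2z.png

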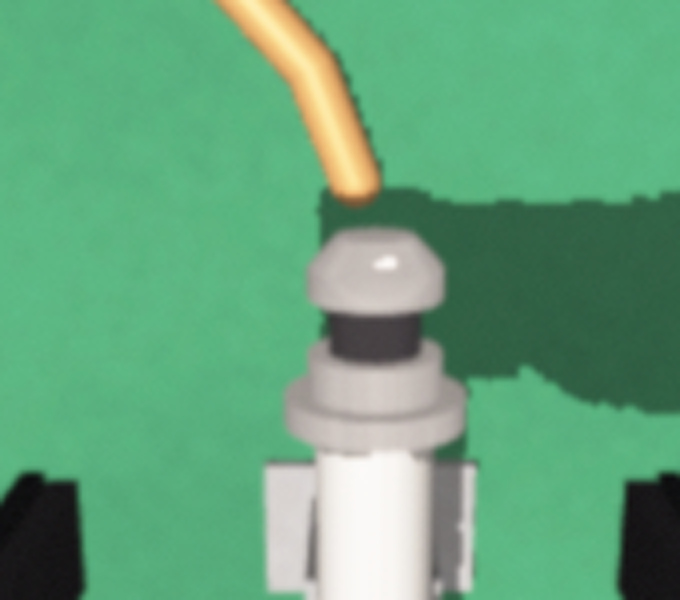

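```bash
python3 - <<'E'
from h import *
c=load("w2.npz")
hsv=cv2.cvtColor(c["pixels"],cv2.COLOR_RGB2HSV);im=c["pixels"].astype(int)
ng=(im[...,1]-im[...,0])  # green-ness
P=[]
for v in range(166,262):
    row=ng[v].astype(float);us=np.flatnonzero(row[295:355]<18)+295
    if len(us)<8: continue
    # longest run around center
    a=ray(c,us[0]-.5,v,.1);b=ray(c,us[-1]+.5,v,.1);P.append([v,us[0],us[-1],*((a+b)/2)[:2],np.linalg.norm(a-b)])
P=np.array(P);
for r in P: print(np.round(r,4))
f=lambda u,v:(230+u/4,110+v/4)
for n,u,v,z in [("tip top",377,230,.113),("flangeL",287,405,.1),("flangeR",466,405,.1),("adL",311,292,.1),("adR",444,292,.1),("pipe1L",316,465,.1),("pipe1R",432,465,.1),("pipe2L",317,560,.1),("pipe2R",430,560,.1),("flange front top/apex",375,385,.130),("collarL",310,395,.1),("groove near L",328,330,.1)]:
    print(n,np.round(ray(c,*f(u,v),z),4))
E
```

```text
[1.670e+02 3.160e+02 3.300e+02 5.636e-01 1.180e-02 1.890e-02]
[1.680e+02 3.140e+02 3.330e+02 5.649e-01 1.240e-02 2.530e-02]
[1.690e+02 3.130e+02 3.340e+02 5.662e-01 1.230e-02 2.780e-02]
[1.700e+02 3.120e+02 3.350e+02 5.675e-01 1.220e-02 3.040e-02]
[1.710e+02 3.110e+02 3.360e+02 5.688e-01 1.210e-02 3.300e-02]
[1.720e+02 3.100e+02 3.370e+02 5.701e-01 1.200e-02 3.550e-02]
[1.730e+02 3.100e+02 3.380e+02 5.714e-01 1.250e-02 3.680e-02]
[1.740e+02 3.090e+02 3.390e+02 5.727e-01 1.240e-02 3.940e-02]
[1.750e+02 3.080e+02 3.390e+02 5.739e-01 1.170e-02 4.070e-02]
[1.760e+02 3.080e+02 3.400e+02 5.753e-01 1.220e-02 4.200e-02]
[1.770e+02 3.070e+02 3.400e+02 5.765e-01 1.150e-02 4.340e-02]
[1.780e+02 3.070e+02 3.400e+02 5.778e-01 1.140e-02 4.340e-02]
[1.790e+02 3.070e+02 3.400e+02 5.791e-01 1.130e-02 4.350e-02]
[1.800e+02 3.070e+02 3.400e+02 5.804e-01 1.120e-02 4.350e-02]
[1.810e+02 3.070e+02 3.400e+02 5.817e-01 1.110e-02 4.350e-02]
[1.82e+02 3.07e+02 3.40e+02 5.83e-01 1.10e-02 4.36e-02]
[1.830e+02 3.070e+02 3.400e+02 5.843e-01 1.090e-02 4.360e-02]
[1.840e+02 3.080e+02 3.400e+02 5.857e-01 1.140e-02 4
[... 4415 characters left out ...]
2.570e+02 2.990e+02 3.450e+02 6.898e-01 9.000e-04 6.550e-02]
[2.580e+02 3.070e+02 3.390e+02 6.915e-01 2.200e-03 4.610e-02]
[2.59e+02 3.07e+02 3.39e+02 6.93e-01 2.10e-03 4.61e-02]
[2.600e+02 3.070e+02 3.390e+02 6.946e-01 2.000e-03 4.620e-02]
[2.610e+02 3.070e+02 3.390e+02 6.962e-01 1.800e-03 4.620e-02]
tip top [0.562  0.0132 0.113 ]
flangeL [ 0.6203 -0.0207  0.1   ]
flangeR [0.6251 0.0384 0.1   ]
adL [ 0.5827 -0.0092  0.1   ]
adR [0.5862 0.0333 0.1   ]
pipe1L [ 0.6424 -0.013   0.1   ]
pipe1R [0.6455 0.0259 0.1   ]
pipe2L [ 0.6776 -0.0158  0.1   ]
pipe2R [0.6808 0.0231 0.1   ]
flange front top/apex [0.6057 0.0089 0.13  ]
collarL [ 0.6174 -0.0127  0.1   ]
groove near L [ 0.5958 -0.0049  0.1   ]
```

```bash
python3 -m crank '[[0,0,0,-0.09],[0,0,0,-0.09],[0,0,0,-0.091],[0,0,0,0]]' >/dev/null; python3 -c "
from h import *
goal(.438,-.258,.18,100.9)"
```

```text
t 2.8 p [0.5796 0.0037 0.2824] yaw 101.24 tilt [-0.0003 -0.0001] F [-0.7 -0.4 -0.7] w 87.2
tool shift [-0.229  -0.1898  0.1024] dist 0.3146 turn rad 0.0059
```

```bash

python3 -m crank '[[-0.0254,-0.0211,0,0],[-0.0254,-0.0211,0,0],[-0.0254,-0.0211,0,0],[-0.0254,-0.0211,0,0],[-0.0254,-0.0211,0,0]]' >/dev/null
python3 -m crank '[[-0.0254,-0.0211,0,0.006],[-0.0254,-0.0211,0,0],[-0.0254,-0.0211,0,0],[-0.0254,-0.0211,0,0],[0,0,0.03,0]]' >/dev/null
python3 -m crank '[[0,0,0.035,0],[0,0,0.035,0],[0,0,0,0],[0,0,0,0]]' >/dev/null
python3 -c "
from h import *
goal(.438,-.258,.056,100.9)"
```

```text
t 3.97 p [ 0.4358 -0.2564  0.1818] yaw 100.7 tilt [-0.0038  0.0001] F [-0.3 -0.4  0.1] w 87.1
tool shift [-0.002   0.0024  0.1258] dist 0.1259 turn rad -0.0034
```

```bash

python3 -m crank '[[-0.002,0.0024,0.02,0],[0,0,0.03,0],[0,0,0.03,0],[0,0,0.025,0],[0,0,0.02,0]]' >/dev/null
python3 -m crank '[[0,0,0,0],[0,0,0,0]]' >/dev/null
python3 -c "
from h import *
goal(.438,-.258,.056,100.9)"
```

```text
t 4.55 p [ 0.4413 -0.2581  0.0591] yaw 100.81 tilt [ 0.0019 -0.0013] F [1.1 0.1 0.5] w 87.0
tool shift [ 0.0007 -0.0032  0.0031] dist 0.0045 turn rad -0.0016
```

```bash
python3 - <<'E'
from station import capture
from h import *
for n in("top","scene"):
    c=capture(n);np.savez(f"{n}2.npz",**c)
    im=c["pixels"][:,:,::-1]
    im=im[190:290,350:480] if n=="top" else im[120:220,190:330]
    cv2.imwrite(f"pics/{n}2.png",cv2.resize(im,None,fx=5.5,fy=5.5,interpolation=cv2.INTER_CUBIC))
E
```

```text
(no output)
```

View pics/scene2.png

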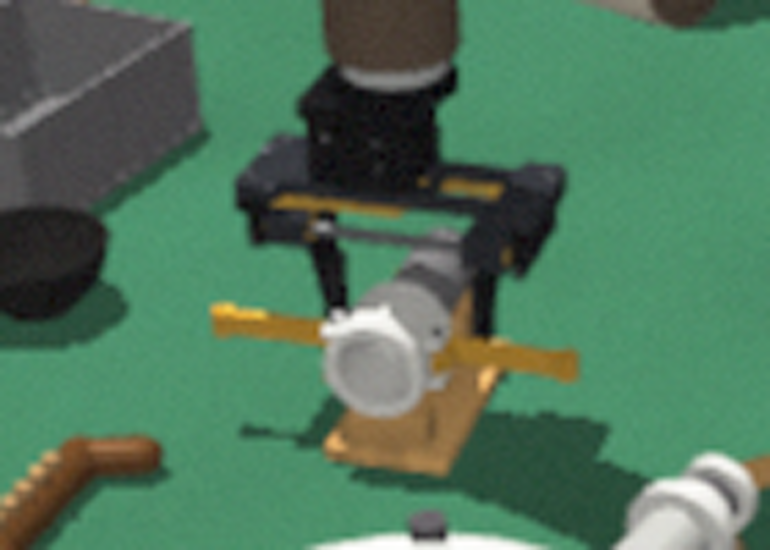

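```bash

python3 -m crank '[[0,-0.003,0.002,0],[0,0,0,0],[0,0,0,0]]'; python3 -m crank '[[0,0,0,0],[0,0,0,0],[0,0,0,0],[0,0,0,0]]' 0.03
python3 -m crank '[[0,0,0,0],[0,0,0,0],[0,0,0,0],[0,0,0,0]]'
```

```text
time_s: 4.9
tcp_pos: [0.4369, -0.2582, 0.0566]
ee_rot: [[-0.187, 0.982, 0.002], [0.982, 0.187, -0.0], [-0.001, 0.002, -1.0]]
wrist_force: [-0.5, -0.0, 0.3]
gripper_width: 0.997
time_s: 5.23
tcp_pos: [0.4366, -0.258, 0.0556]
ee_rot: [[-0.187, 0.982, 0.0], [0.982, 0.187, -0.0], [-0.0, 0.0, -1.0]]
wrist_force: [-0.3, 0.1, 0.2]
gripper_width: 0.781
time_s: 5.57
tcp_pos: [0.4367, -0.2584, 0.0556]
ee_rot: [[-0.187, 0.982, -0.0], [0.982, 0.187, -0.001], [-0.001, -0.0, -1.0]]
wrist_force: [-0.2, -2.4, -1.6]
gripper_width: 0.5
```

```bash

python3 -m crank '[[0,0,0,0],[0,0,-0.005,0],[0,0,-0.01,0],[0,0,-0.015,0],[0,0,-0.015,0]]';python3 -m crank '[[0,0,-0.015,0],[0,0,-0.01,0],[0,0,0,0.03],[0,0,0,0.05],[0,0,0,0.05]]'
python3 -m crank '[[0,0,0,0.05],[0,0,0,0.05],[0,0,0,0.038],[0,0,0,0],[0,0,0,0]]'
python3 - <<'E'
from h import *
from station import capture
goal(.4545,.021,.110,85.6)
c=capture("scene");im=c["pixels"][:,:,::-1]
im=im[100:220,190:350]
cv2.imwrite("pics/scene3.png",cv2.resize(im,None,fx=5,fy=5,interpolation=cv2.INTER_CUBIC))
E
```

```text
time_s: 5.98
tcp_pos: [0.4355, -0.2575, 0.1007]
ee_rot: [[-0.187, 0.982, -0.003], [0.982, 0.187, 0.001], [0.002, -0.003, -1.0]]
wrist_force: [-0.1, 0.1, -3.7]
gripper_width: 0.497
time_s: 6.4
tcp_pos: [0.436, -0.2576, 0.1258]
ee_rot: [[-0.055, 0.998, -0.001], [0.998, 0.055, 0.001], [0.001, -0.001, -1.0]]
wrist_force: [-0.4, -0.2, -3.4]
gripper_width: 0.498
time_s: 6.82
tcp_pos: [0.4361, -0.2578, 0.1255]
ee_rot: [[0.079, 0.997, -0.001], [0.997, -0.079, 0.001], [0.0, -0.001, -1.0]]
wrist_force: [0.4, 0.7, -4.5]
gripper_width: 0.495
t 6.82 p [ 0.4361 -0.2578  0.1255] yaw 85.46 tilt [-0.0009  0.0005] F [ 0.4  0.7 -4.5] w 43.1
tool shift [ 0.2793 -0.0038  0.0156] dist 0.2798 turn rad -0.0025
```

View pics/scene3.png

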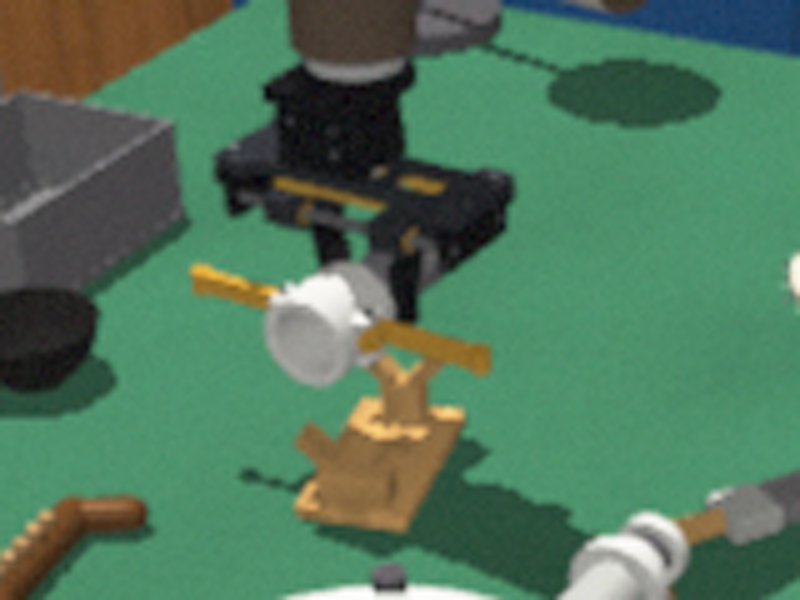

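```bash

python3 -m crank '[[0.015,0,0,0],[0.025,0,0,0],[0.03,0,0,0],[0.03,0,0,0],[0.03,0,0,0]]'>/dev/null;python3 -m crank '[[0.03,0,0,0],[0.03,0,0,0],[0.03,0,0,0],[0.025,0,0,0],[0.02,0,0,0]]'>/dev/null
python3 -m crank '[[0.014,-0.004,0,0],[0,0,0.01,0],[0,0,0.005,0],[0,0,0,0],[0,0,0,0]]'
python3 - <<'E'
from h import *
from station import capture
goal(.4545,.021,.0806,85.6)
for n in("top","scene"):
    c=capture(n);np.savez(f"{n}4.npz",**c)
    im=c["pixels"][:,:,::-1]
    im=im[140:280,260:400] if n=="top" else im[140:260,210:370]
    cv2.imwrite(f"pics/{n}4.png",cv2.resize(im,None,fx=4.2 if n=="top" else 5,fy=4.2 if n=="top" else 5,interpolation=cv2.INTER_CUBIC))
E
```

```text
time_s: 8.12
tcp_pos: [0.4546, 0.02, 0.1103]
ee_rot: [[0.08, 0.997, -0.001], [0.997, -0.08, -0.001], [-0.001, -0.001, -1.0]]
wrist_force: [0.1, -0.5, -3.7]
gripper_width: 0.496
t 8.12 p [0.4546 0.02   0.1103] yaw 85.4 tilt [-0.0012 -0.0005] F [ 0.1 -0.5 -3.7] w 43.1
tool shift [ 0.001  -0.0002  0.0297] dist 0.0297 turn rad -0.0036
```

View pics/top4.png

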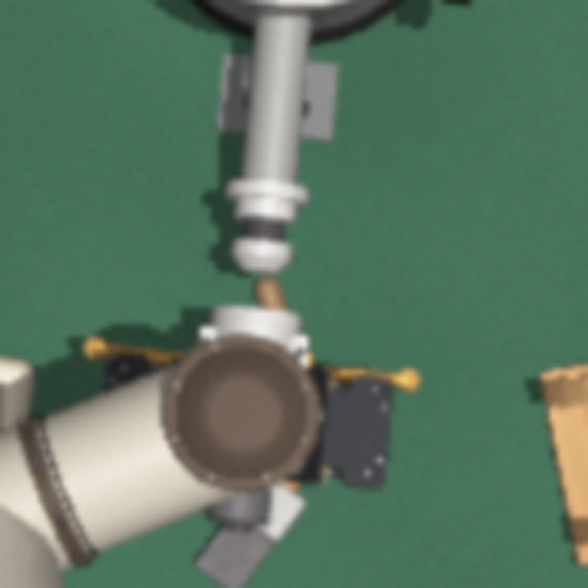

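View pics/scene4.png

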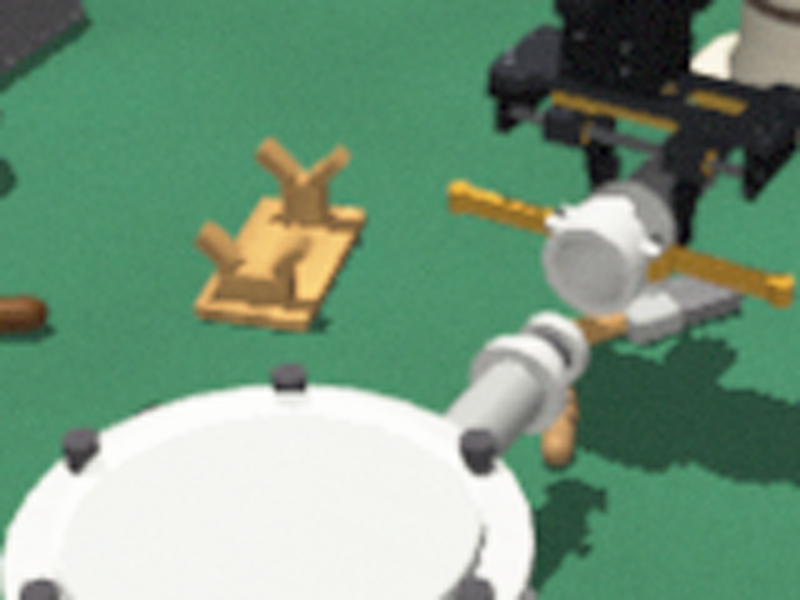

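```bash
python3 - <<'E'
from h import *
c=load("top4.npz")
g=lambda u,v,z:ray(c,260+u/4.2-.4,140+v/4.2-.4,z)[:2]
h=(g(215,325,.13)+g(300,325,.13))/2
im=c["pixels"].astype(int);ng=im[...,1]-im[...,0]
def row(v,a,b,z):
    us=np.flatnonzero(ng[v,a:b]<18)+a
    A=ray(c,us[0]-.5,v,z);B=ray(c,us[-1]+.5,v,z);return v,np.round((A+B)[:2]/2,4),round(np.linalg.norm(A-B),4)
for v in range(213,219):print("head",*row(v,305,340,.13))
for v in list(range(195,206))+list(range(168,184)):print("port",*row(v,308,338,.1))
print("endR",g(405,380,.138),"endL",g(93,348,.138))
E
```

```text
head 213 [0.535  0.0177] 0.0538
head 214 [0.532  0.0177] 0.0598
head 215 [0.529  0.0161] 0.0627
head 216 [0.526  0.0161] 0.0687
head 217 [0.523 0.019] 0.0747
head 218 [0.52  0.019] 0.0747
port 195 [0.5926 0.0127] 0.0307
port 196 [0.5896 0.0127] 0.0368
port 197 [0.5864 0.0141] 0.0399
port 198 [0.5834 0.0126] 0.0429
port 199 [0.5803 0.0125] 0.049
port 200 [0.5772 0.0125] 0.049
port 201 [0.5741 0.0124] 0.0429
port 202 [0.5711 0.0108] 0.0398
port 203 [0.568  0.0123] 0.0367
port 204 [0.5649 0.0123] 0.0306
port 205 [0.5619 0.0076] 0.0092
port 168 [0.6766 0.0048] 0.0802
port 169 [0.6734 0.0047] 0.0802
port 170 [0.6703 0.0047] 0.0802
port 171 [0.6672 0.0031] 0.0771
port 172 [ 0.6642 -0.0031] 0.0647
port 173 [ 0.6611 -0.0047] 0.0616
port 174 [0.6578 0.006 ] 0.04
port 175 [0.6547 0.0075] 0.0431
port 176 [0.6516 0.0075] 0.0431
port 177 [0.6485 0.0074] 0.0431
port 178 [0.6454 0.0074] 0.0431
port 179 [0.6423 0.0073] 0.0431
port 180 [0.6392 0.0073] 0.0431
port 181 [0.6361 0.0072] 0.0431
port 182 [0.6329 0.0103] 0.0492
port 183 [0.6298 0.0117] 0.0523
endR [ 0.48541756 -0.09124304] endL [0.50451167 0.12921543]
```

```bash

python3 -m crank '[[0.001,0,0.015,-0.003],[0,0,0.0147,0],[0,0.01,0,0],[0,0.01,0,0],[0,0.005,0,0]]'>/dev/null
python3 -m crank '[[0,0,0,0],[0,0,0,0]]'
python3 - <<'E'
from h import *
from station import capture
goal(.617-.078*.997,.0085+.078*.0768,.0806,85.6)
for n in("top","scene"):
    c=capture(n);np.savez(f"{n}5.npz",**c)
    im=c["pixels"][:,:,::-1]
    im=im[140:280,260:400] if n=="top" else im[150:270,230:390]
    cv2.imwrite(f"pics/{n}5.png",cv2.resize(im,None,fx=4.2 if n=="top" else 5,fy=4.2 if n=="top" else 5,interpolation=cv2.INTER_CUBIC))
E
```

```text
time_s: 8.8
tcp_pos: [0.4809, 0.0195, 0.0814]
ee_rot: [[0.078, 0.997, 0.001], [0.997, -0.078, 0.0], [0.001, 0.001, -1.0]]
wrist_force: [-0.7, 0.1, -3.8]
gripper_width: 0.498
t 8.8 p [0.4809 0.0195 0.0814] yaw 85.53 tilt [0.0012 0.0005] F [-0.7  0.1 -3.8] w 43.3
tool shift [-0.0004  0.0585  0.0009] dist 0.0585 turn rad -0.0012
```

View pics/scene5.png

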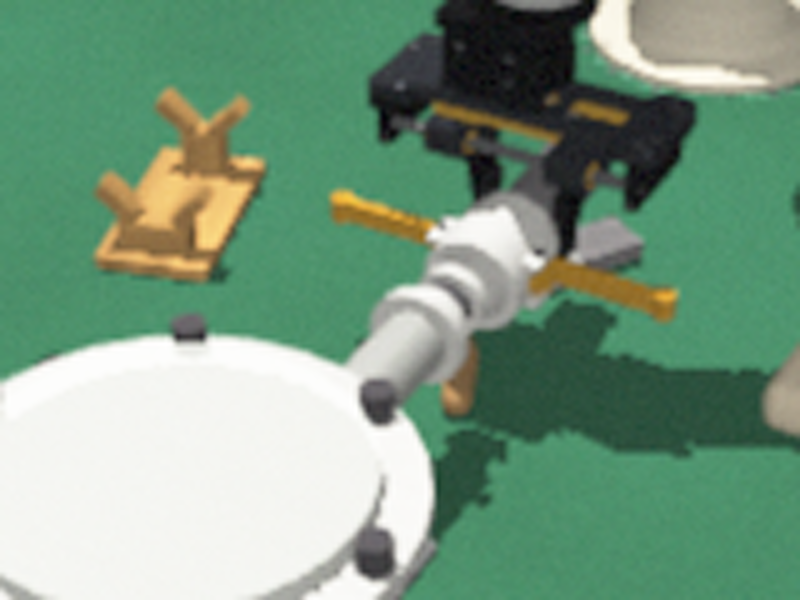

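View pics/top5.png

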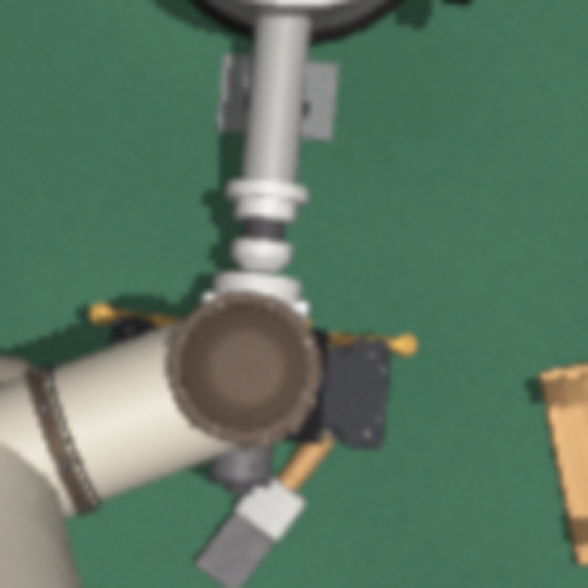

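```bash

python3 -m crank '[[0,0.004,0.001,0],[0,0.004,0,0],[0,0.004,0,0],[0,0.004,0,0],[0,0,0,0]]' | grep -v rot
python3 -m crank '[[0,0.003,0,0],[0,0.003,0,0],[0,0.003,0,0],[0,0,0,0]]'| grep -v rot;python3 -c "
from h import *
goal(.617-.078*.997,.0085+.078*.0768,.0806,85.6)"
```

```text
time_s: 9.32
tcp_pos: [0.4962, 0.018, 0.0798]
wrist_force: [-2.0, -1.3, -1.6]
gripper_width: 0.497
time_s: 9.65
tcp_pos: [0.506, 0.0174, 0.0802]
wrist_force: [-1.0, -3.2, 0.6]
gripper_width: 0.494
t 9.65 p [0.506  0.0174 0.0802] yaw 85.56 tilt [ 0.0014 -0.0001] F [-1.  -3.2  0.6] w 43.0
tool shift [-0.0003  0.0334 -0.0003] dist 0.0334 turn rad -0.0007
```

```bash

python3 -m crank '[[-0.0003,0.004,-0.0004,0],[0,0.004,0,0],[0,0.004,0,0],[0,0,0,0]]' | grep -v rot
python3 -m crank '[[0,0.004,0,0],[0,0.004,0,0],[0,0.003,0,0],[0,0,0,0]]'| grep -v rot;python3 -c "
from h import *
goal(.617-.078*.997,.0085+.078*.0768,.0806,85.6)"
```

```text
time_s: 9.98
tcp_pos: [0.5181, 0.0163, 0.0804]
wrist_force: [-0.7, -2.6, -1.4]
gripper_width: 0.497
time_s: 10.32
tcp_pos: [0.5288, 0.0155, 0.0803]
wrist_force: [-0.7, -1.9, -1.0]
gripper_width: 0.498
t 10.32 p [0.5288 0.0155 0.0803] yaw 85.57 tilt [0.0012 0.    ] F [-0.7 -1.9 -1. ] w 43.3
tool shift [-0.0002  0.0104 -0.0003] dist 0.0104 turn rad -0.0005
```

Going smoothly; now until the flange stops it.

```bash

python3 -m crank '[[0,0.003,0,0],[0,0.003,0,0],[0,0.002,0,0],[0,0,0,0]]' | grep -v rot
for i in 1 ; do python3 -m crank '[[0,0.0015,0,0],[0,0,0,0]]'| grep -v rot; done
```

```text
time_s: 10.65
tcp_pos: [0.5364, 0.0148, 0.0803]
wrist_force: [-1.0, -2.8, -0.7]
gripper_width: 0.496
time_s: 10.82
tcp_pos: [0.5375, 0.0147, 0.0803]
wrist_force: [-2.2, -1.1, -1.7]
gripper_width: 0.499
```

```bash

python3 -m crank '[[0,0.0015,0,0],[0,0,0,0]]' | grep -v rot
python3 -m crank '[[0,0.0015,0,0],[0,0,0,0]]' | grep -v rot
```

```text
time_s: 10.98
tcp_pos: [0.5384, 0.0146, 0.08]
wrist_force: [-3.3, -1.6, -2.1]
gripper_width: 0.497
time_s: 11.15
tcp_pos: [0.5385, 0.0146, 0.0797]
wrist_force: [-6.8, 0.8, 0.6]
gripper_width: 0.497
```

```bash

python3 -m crank '[[0,0.002,0,0],[0,0,0,0]]' | grep -v rot
python3 -m crank '[[0,0.002,0,0],[0,0,0,0]]' | grep -v rot
python3 -m crank '[[0,0.002,0,0],[0,0,0,0]]' | grep -v rot
python3 - <<'E'
from h import *
from station import capture
for n in("top","scene"):
    c=capture(n);np.savez(f"{n}6.npz",**c)
    im=c["pixels"][:,:,::-1]
    im=im[140:280,260:400] if n=="top" else im[150:270,230:390]
    cv2.imwrite(f"pics/{n}6.png",cv2.resize(im,None,fx=4.2 if n=="top" else 5,fy=4.2 if n=="top" else 5,interpolation=cv2.INTER_CUBIC))
E
```

```text
time_s: 11.32
tcp_pos: [0.5386, 0.0146, 0.0795]
wrist_force: [-10.4, 3.1, 3.7]
gripper_width: 0.5
time_s: 11.48
tcp_pos: [0.5386, 0.0145, 0.0794]
wrist_force: [-14.6, 5.2, 6.3]
gripper_width: 0.495
time_s: 11.65
tcp_pos: [0.5387, 0.0145, 0.0793]
wrist_force: [-19.7, 7.9, 10.1]
gripper_width: 0.503
```

View pics/scene6.png

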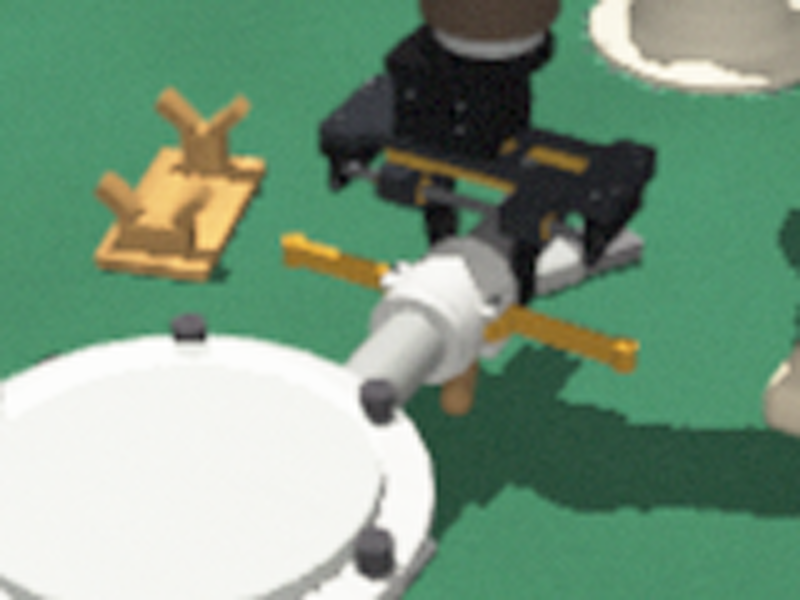

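View pics/top6.png

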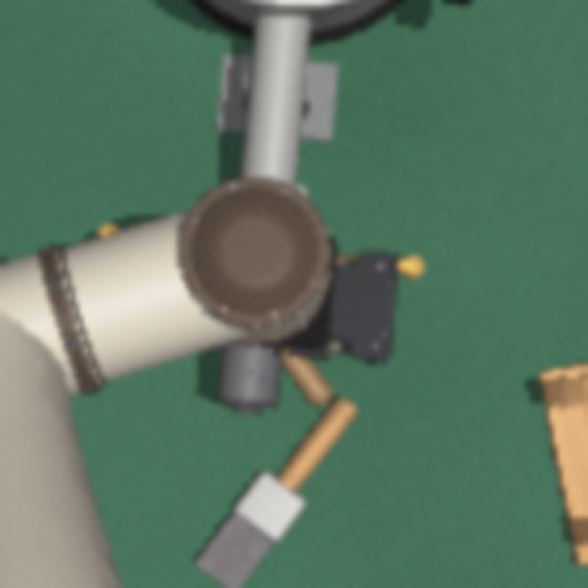

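```bash

python3 -m crank '[[0,-0.003,0,0],[0,-0.002,0,0],[0,0,0,0]]' | grep -v rot
python3 -m crank '[[0,-0.0015,0,0],[0,0,0,0]]' | grep -v rot
```

```text
time_s: 12.0
tcp_pos: [0.5388, 0.0146, 0.0796]
wrist_force: [-6.3, 1.4, -0.3]
gripper_width: 0.497
time_s: 12.17
tcp_pos: [0.5387, 0.0146, 0.0798]
wrist_force: [-4.3, 1.3, -2.1]
gripper_width: 0.498
```

```bash

python3 -m crank '[[0,0,0,0],[0,0,0,0],[0,0,0,0],[0,0,0,0],[0,0,0,0]]' 0.087 | grep -v rot
python3 -m crank '[[0,0,0,0],[0,0,0,0],[0,0,0,0]]' | grep -v rot
```

```text
time_s: 12.58
tcp_pos: [0.5408, 0.0148, 0.0808]
wrist_force: [0.5, 0.5, -0.2]
gripper_width: 0.787
time_s: 12.83
tcp_pos: [0.5399, 0.0146, 0.0803]
wrist_force: [-0.3, -0.3, 0.7]
gripper_width: 0.976
```

```bash

python3 -m crank '[[0,0,-0.01,0],[0,0,-0.02,0],[0,0,-0.03,0],[0,0,-0.03,0],[0,0,-0.03,0]]' | grep -v rot
python3 -m crank '[[0.03,0,-0.01,0],[0.04,0,0,0],[0.02,0,0,0],[0,0,0,0],[0,0,0,0]]' 0 | grep -v rot
python3 - <<'E'
from h import *
from station import capture,sense
goal(.5563,.1064,.088,85.6)
s=sense();c=capture("wrist")
T=np.eye(4);T[:3,:3]=s["ee_rot"];T[:3,3]=s["tcp_pos"];c["world_from_camera"]=T@c["hand_eye"]
np.savez("w7.npz",**c);cv2.imwrite("pics/w7.png",c["pixels"][:,:,::-1])
c=capture("top");np.savez("top7.npz",**c)
im=c["pixels"][:,:,::-1][140:280,260:400]
cv2.imwrite("pics/top7.png",cv2.resize(im,None,fx=4.2,fy=4.2,interpolation=cv2.INTER_CUBIC))
E
```

```text
time_s: 13.25
tcp_pos: [0.5396, 0.0144, 0.2024]
wrist_force: [1.0, 0.1, -0.2]
gripper_width: 0.999
time_s: 13.67
tcp_pos: [0.5466, 0.1051, 0.2109]
wrist_force: [-0.1, 0.1, -0.9]
gripper_width: 0.702
t 13.67 p [0.5466 0.1051 0.2109] yaw 85.69 tilt [0.0005 0.0002] F [-0.1  0.1 -0.9] w 61.1
tool shift [0.002  0.0095 0.1229] dist 0.1233 turn rad 0.0016
```

View pics/w7.png

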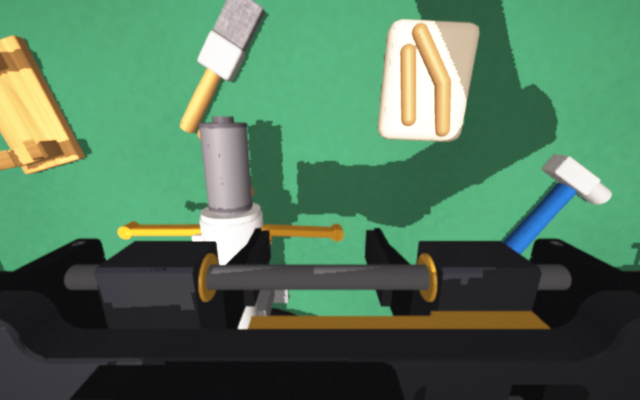

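View pics/top7.png

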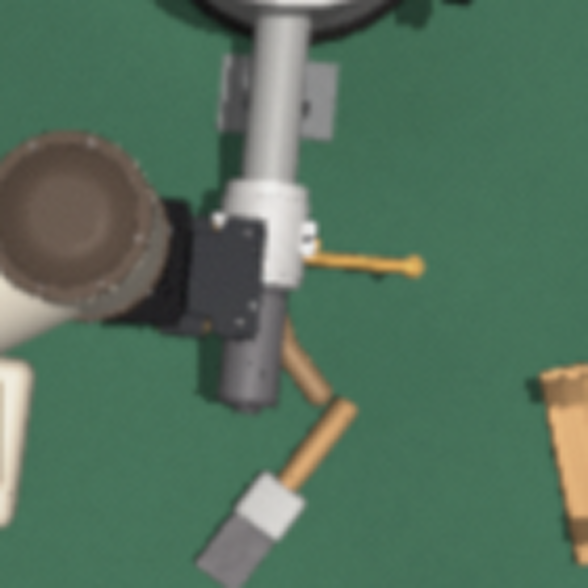

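```bash
python3 -m crank '[[0,0,0,0],[0,0,0,0],[0,0,0,0],[0,0,0,0],[0,0,0,0]]' |grep gripper; python3 - <<'E'
from h import *
c=load("w7.npz");S=np.array([.617,.0085]);e=np.array([.997,-.0767]);n=np.array([.0767,.997])
for nm,u,v,z in [("endL",337,232.5,.107),("endR",125,231,.107),("barL",295,232,.108),("tailL",204,128,.1),("tailR",248,128,.1)]:
    p=ray(c,u,v,z)[:2]; d=p-S;print(nm,np.round(p,4),"port",np.round([d@e,d@n],4))
goal(.5563,.1064,.088,85.6)
E
```

```text
gripper_width: 0.234
endL [0.5869 0.1226] port [-0.0388  0.1114]
endR [ 0.5681 -0.0985] port [-0.0405 -0.1104]
barL [0.5825 0.0788] port [-0.0398  0.0675]
tailL [0.4712 0.0014] port [-0.1448 -0.0182]
tailR [0.4745 0.0436] port [-0.1448  0.0241]
t 14.18 p [0.5467 0.1039 0.2103] yaw 85.54 tilt [-0. -0.] F [-0.1  0.  -0.5] w 20.3
tool shift [0.0033 0.0093 0.1223] dist 0.1227 turn rad -0.0011
```

```bash

python3 -m crank '[[0.003,0.006,0.03,0],[0,0,0.035,0],[0,0,0.03,0],[0,0,0.02,0],[0,0,0.007,0]]' |grep -v rot
python3 -m crank '[[0,0,0,0],[0,0,0,0],[0,0,0,0]]' |grep -v rot
python3 - <<'E'
from h import *
from station import capture
import numpy as np
goal(.5563,.1064,.088,85.6)
S=np.array([.617,.0085]);e=np.array([.997,-.0767]);n=np.array([.0767,.997])
# table of tool targets in port frame for left arm, r
for r in (62,):
  for t in np.arange(0,1.66,.1):
    d=np.array([np.sin(t),np.cos(t)]);k=np.array([np.cos(t),-np.sin(t)])
    c=np.array([-27,31])+r*d-k*(16+9.5*np.cos(t)+15*np.sin(t))
    print(round(t,2),np.round(c,1),end=" ")
c=capture("scene");im=c["pixels"][:,:,::-1][130:250,230:390]
cv2.imwrite("pics/scene8.png",cv2.resize(im,None,fx=5,fy=5,interpolation=cv2.INTER_CUBIC))
E
```

```text
time_s: 14.6
tcp_pos: [0.5507, 0.1058, 0.0846]
wrist_force: [-1.0, -0.1, 0.6]
gripper_width: 0.007
time_s: 14.85
tcp_pos: [0.5543, 0.1073, 0.09]
wrist_force: [-0.4, -0.4, 0.9]
gripper_width: 0.003
t 14.85 p [0.5543 0.1073 0.09  ] yaw 85.6 tilt [0.0033 0.0012] F [-0.4 -0.4  0.9] w 0.3
tool shift [-0.0007  0.0021  0.002 ] dist 0.003 turn rad -0.0
0.0 [-52.5  93. ] 0.1 [-47.6  95.4] 0.2 [-42.4  97.4] 0.3 [-36.9  99. ] 0.4 [-31. 100.] 0.5 [-24.9 100.5] 0.6 [-18.7 100.4] 0.7 [-12.2  99.6] 0.8 [-5.8 98.1] 0.9 [ 0.6 95.9] 1.0 [ 6.9 92.9] 1.1 [13.  89.1] 1.2 [18.7 84.6] 1.3 [23.9 79.4] 1.4 [28.6 73.5] 1.5 [32.6 66.9] 1.6 [35.9 59.9]
```

View pics/scene8.png

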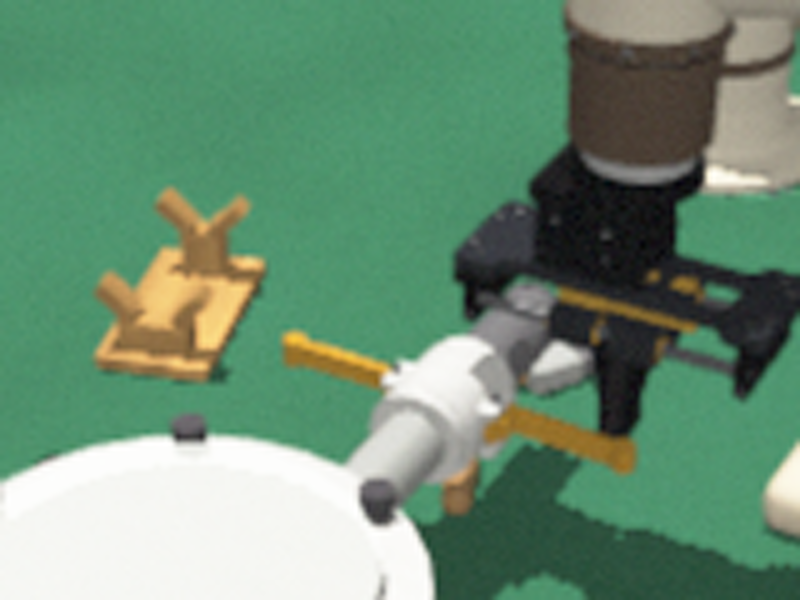

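```bash

python3 -m crank '[[0,0.008,0,0],[0,0.009,0,0],[0.0014,0.005,0,0],[0.002,0.0052,0,0],[0.0016,0.0055,0,0]]' |grep -v rot
python3 -m crank '[[0.001,0.006,0,0],[0.0005,0.006,0,0],[0,0,0,0]]' |grep -v rot
```

```text
time_s: 15.32
tcp_pos: [0.5862, 0.1091, 0.0881]
wrist_force: [-2.1, 0.6, -0.1]
gripper_width: 0.007
time_s: 15.57
tcp_pos: [0.5993, 0.11, 0.088]
wrist_force: [0.6, 0.5, -0.2]
gripper_width: 0.009
```

```bash
cat > look.py <<'E'
import sys
from h import *
from station import capture
k=sys.argv[1]
a=capture("top")["pixels"][:,:,::-1][130:230,260:400];b=capture("scene")["pixels"][:,:,::-1][150:250,230:370]
cv2.imwrite(f"pics/l{k}.png",np.hstack([cv2.resize(x,(400,286),interpolation=cv2.INTER_CUBIC) for x in(a,b)]))
goal(.617,.0085,.088,85.6)
E
python3 look.py 1
```

```text
t 15.67 p [0.5985 0.11   0.0881] yaw 85.57 tilt [0.0007 0.0002] F [-0.6 -0.5  0. ] w 0.2
tool shift [-0.0997  0.0262  0.0001] dist 0.1031 turn rad -0.0005
```

View pics/l1.png

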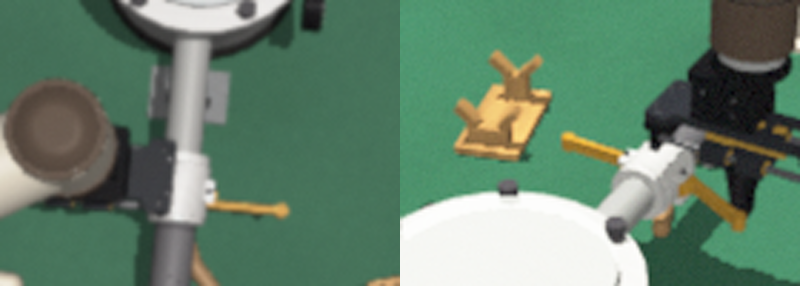

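```bash

python3 -m crank '[[0.0005,0.007,0,0],[-0.0008,0.0065,0,0],[-0.0015,0.0064,0,0],[0,0,0,0]]' |grep -v rot
python3 -m crank '[[-0.0022,0.0064,0,0],[-0.003,0.0063,0,0],[0,0,0,0]]' |grep -v rot
python3 look.py 2
```

```text
time_s: 16.0
tcp_pos: [0.6192, 0.1063, 0.0883]
wrist_force: [-0.0, -1.0, -0.4]
gripper_width: 0.006
time_s: 16.25
tcp_pos: [0.6313, 0.0998, 0.0882]
wrist_force: [0.7, -0.9, 0.0]
gripper_width: 0.004
t 16.35 p [0.6305 0.1001 0.0883] yaw 85.55 tilt [0.0008 0.0001] F [ 0.1 -0.  -0.2] w 0.5
tool shift [-0.0924 -0.0064  0.0002] dist 0.0926 turn rad -0.0008
```

View pics/l2.png

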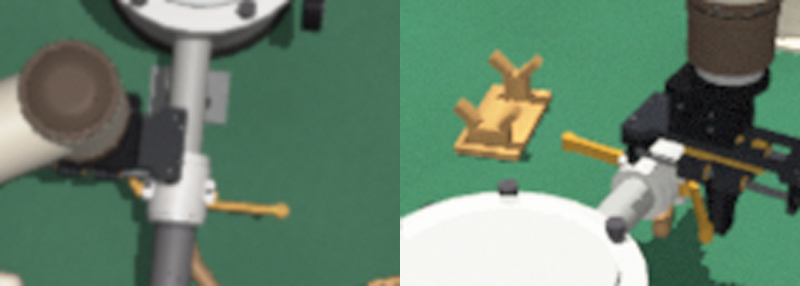

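```bash

python3 -m crank '[[-0.0035,0.0063,0,0],[-0.0045,0.0057,0,0],[-0.0052,0.0052,0,0],[0,0,0,0]]' |grep -v rot
python3 -m crank '[[-0.0059,0.0047,0,0],[-0.0066,0.004,0,0],[0,0,0,0]]' |grep -v rot
python3 look.py 3
```

```text
time_s: 16.68
tcp_pos: [0.6472, 0.0848, 0.0883]
wrist_force: [0.1, 0.9, -1.1]
gripper_width: 0.006
time_s: 16.93
tcp_pos: [0.6545, 0.0714, 0.0883]
wrist_force: [0.8, -0.3, 0.4]
gripper_width: 0.005
t 17.03 p [0.6541 0.0721 0.0883] yaw 85.53 tilt [ 0.0004 -0.0001] F [ 0.8 -0.5 -0.2] w 0.4
tool shift [-0.0663 -0.032   0.0003] dist 0.0736 turn rad -0.0012
```

View pics/l3.png

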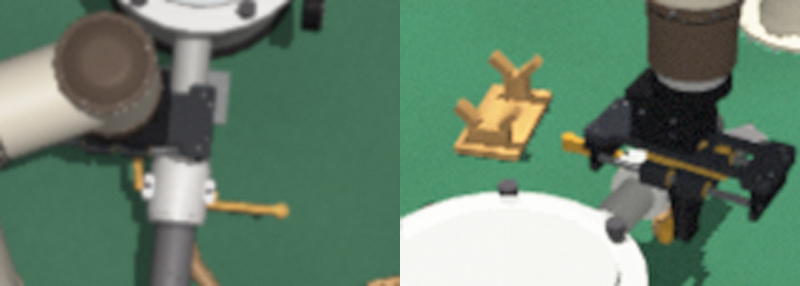

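Now at about 1.5 rad; press on inwards until the stop is felt.

```bash

python3 -m crank '[[-0.004,0.002,0,0],[-0.003,0.001,0,0],[0,0,0,0]]' |grep -v rot
python3 -m crank '[[-0.002,0,0,0],[-0.002,0,0,0],[0,0,0,0]]' |grep -v rot
python3 -m crank '[[-0.002,0,0,0],[0,0,0,0]]' |grep -v rot
```

```text
time_s: 17.28
tcp_pos: [0.6563, 0.065, 0.0883]
wrist_force: [0.6, 0.4, 0.4]
gripper_width: 0.008
time_s: 17.53
tcp_pos: [0.6563, 0.0614, 0.0884]
wrist_force: [0.6, 1.0, 0.5]
gripper_width: 0.007
time_s: 17.7
tcp_pos: [0.6561, 0.0595, 0.0885]
wrist_force: [0.8, 0.7, 0.4]
gripper_width: 0.003
```

```bash

python3 -m crank '[[-0.002,0,0,0],[0,0,0,0]]' |grep -v rot
python3 -m crank '[[-0.002,0,0,0],[0,0,0,0]]' |grep -v rot
python3 -m crank '[[-0.002,0,0,0],[0,0,0,0]]' |grep -v rot
python3 look.py 4
```

```text
time_s: 17.87
tcp_pos: [0.6563, 0.0579, 0.0886]
wrist_force: [1.4, 2.7, -0.3]
gripper_width: 0.007
time_s: 18.03
tcp_pos: [0.6565, 0.0568, 0.0886]
wrist_force: [2.0, 6.3, -0.3]
gripper_width: 0.005
time_s: 18.2
tcp_pos: [0.6567, 0.0562, 0.0886]
wrist_force: [2.9, 8.7, -0.2]
gripper_width: 0.006
t 18.3 p [0.6567 0.0562 0.0886] yaw 85.6 tilt [0.0042 0.0037] F [1.8 8.4 0.7] w 0.7
tool shift [-0.0506 -0.036   0.0002] dist 0.0621 turn rad 0.0
```

View pics/l4.png

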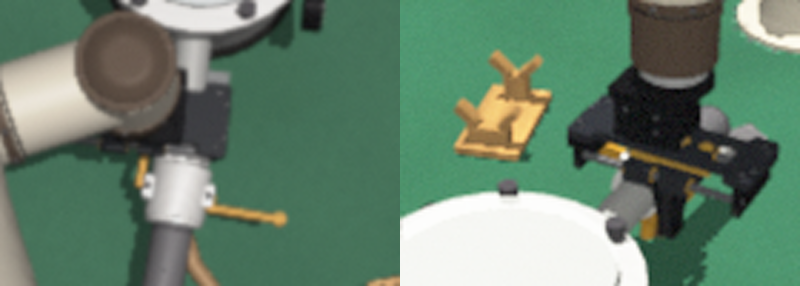

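```bash

python3 -m crank '[[0.006,0,0,0],[0.01,0,0,0],[0.01,0,0,0],[0,0,-0.03,0],[0,0,-0.04,0]]' |grep -v rot
python3 -m crank '[[0,-0.03,-0.04,0],[0,-0.04,-0.02,0],[0,-0.04,0,0],[0,-0.04,0,0],[0,-0.04,0,0]]' |grep -v rot
python3 -m crank '[[0,-0.02,0,0],[0,0,0,0],[0,0,0,0]]' |grep -v rot
python3 - <<'E'
from h import *
from station import capture,sense
goal(.5563,.1064,.088,85.6)
s=sense();c=capture("wrist")
T=np.eye(4);T[:3,:3]=s["ee_rot"];T[:3,3]=s["tcp_pos"];c["world_from_camera"]=T@c["hand_eye"]
np.savez("w9.npz",**c);cv2.imwrite("pics/w9.png",c["pixels"][:,:,::-1])
c=capture("top");np.savez("top9.npz",**c)
im=c["pixels"][:,:,::-1][140:280,260:400]
cv2.imwrite("pics/top9.png",cv2.resize(im,None,fx=4.2,fy=4.2,interpolation=cv2.INTER_CUBIC))
E
```

```text
time_s: 18.72
tcp_pos: [0.6541, 0.0796, 0.1541]
wrist_force: [1.1, -0.1, -0.0]
gripper_width: 0.004
time_s: 19.13
tcp_pos: [0.4734, 0.0933, 0.2102]
wrist_force: [0.3, 0.4, 0.5]
gripper_width: 0.005
time_s: 19.38
tcp_pos: [0.4549, 0.0952, 0.2109]
wrist_force: [0.4, 0.1, 0.8]
gripper_width: 0.005
t 19.38 p [0.4549 0.0952 0.2109] yaw 85.68 tilt [0.001 0.   ] F [0.4 0.1 0.8] w 0.4
tool shift [0.0188 0.1001 0.123 ] dist 0.1598 turn rad 0.0014
```

View pics/top9.png

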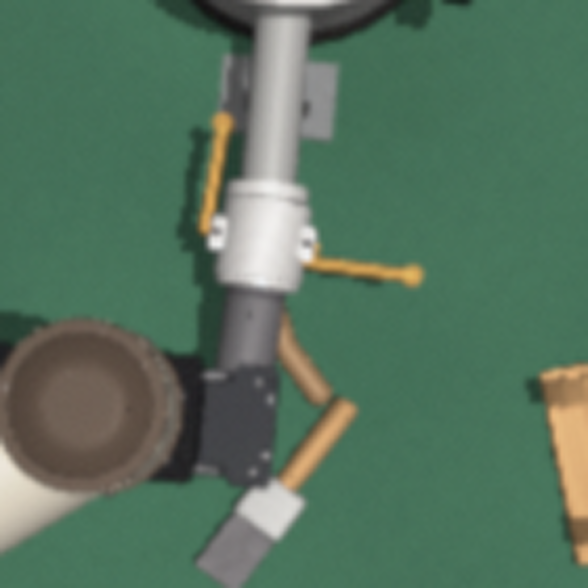

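View pics/w9.png

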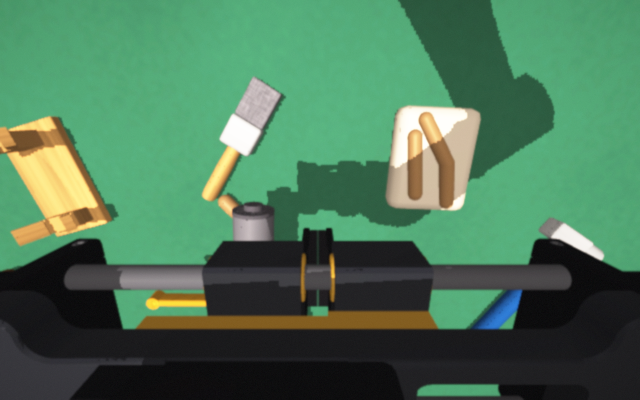

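```bash
python3 - <<'E'
from h import *
a=load("top7.npz");b=load("top9.npz")
ims=[cv2.resize(c["pixels"][170:240,300:370,::-1],(400,400),interpolation=cv2.INTER_CUBIC) for c in(a,b)]
cv2.imwrite("pics/cmp.png",np.hstack(ims))
E
```

```text
(no output)
```

View pics/cmp.png

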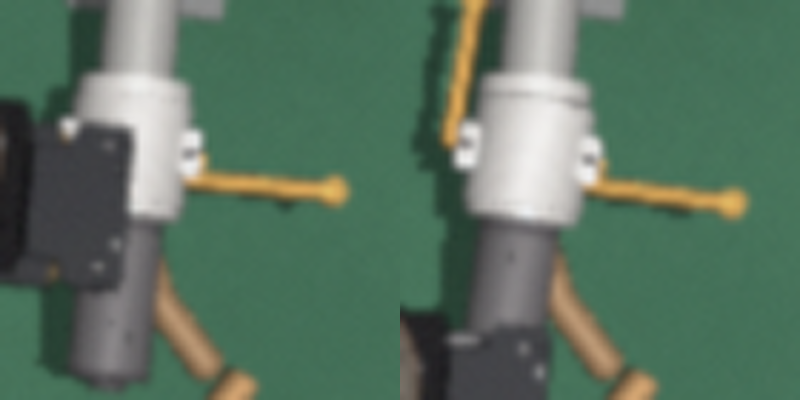

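```bash

python3 -c "
from h import *
goal(.536,.0148,.205,85.6)"
python3 -m crank '[[-0.02,0.02,0,0],[-0.03,0.03,0,0],[-0.024,0.025,0,0],[0,0,0,0],[0,0,0,0]]' 0.087 |grep -v rot
python3 -c "
from h import *
goal(.536,.0148,.0805,85.6)"
```

```text
t 19.48 p [0.4564 0.0954 0.2105] yaw 85.59 tilt [ 0.0006 -0.0002] F [ 0.9  0.1 -0.5] w 0.9
tool shift [-0.0742  0.0856  0.0055] dist 0.1134 turn rad -0.0001
time_s: 19.9
tcp_pos: [0.5258, 0.0145, 0.2088]
wrist_force: [-0.1, -0.5, -0.7]
gripper_width: 0.298
t 19.9 p [0.5258 0.0145 0.2088] yaw 85.34 tilt [-0.0022 -0.0009] F [-0.1 -0.5 -0.7] w 25.9
tool shift [0.0012 0.0104 0.1283] dist 0.1287 turn rad -0.0045
```

```bash

python3 -m crank '[[0.001,0.008,0,-0.004],[0,0,0,0],[0,0,0,0],[0,0,0,0],[0,0,0,0]]' |grep -v rot
python3 -m crank '[[0,0,0.02,0],[0,0,0.03,0],[0,0,0,0],[0,0,0,0],[0,0,0,0]]' |grep -v rot
python3 -c "
from h import *
goal(.536,.0148,.0805,85.6)"
```

```text
time_s: 20.32
tcp_pos: [0.532, 0.017, 0.2104]
wrist_force: [0.3, -0.3, -0.2]
gripper_width: 0.681
time_s: 20.73
tcp_pos: [0.5331, 0.0167, 0.1616]
wrist_force: [1.1, 0.2, 0.6]
gripper_width: 0.979
t 20.73 p [0.5331 0.0167 0.1616] yaw 85.86 tilt [ 0.0019 -0.0002] F [1.1 0.2 0.6] w 85.1
tool shift [-0.0017  0.0029  0.0811] dist 0.0812 turn rad 0.0046
```

```bash

python3 -m crank '[[-0.0015,0,0.03,0.004],[0,0,0.03,0],[0,0,0.02,0],[0,0,0,0],[0,0,0,0]]' |grep -v rot
python3 -m crank '[[0,0,0,0],[0,0,0,0],[0,0,0,0],[0,0,0,0],[0,0,0,0]]' 0.03|grep -v rot
python3 -m crank '[[0,0,0,0],[0,0,0,0],[0,0,0,0],[0,0,0,0]]' |grep -v rot
python3 -c "
from h import *
goal(.539,.0146,.0805,85.6)"
```

```text
time_s: 21.15
tcp_pos: [0.533, 0.0151, 0.0812]
wrist_force: [-0.1, 0.1, 0.5]
gripper_width: 1.001
time_s: 21.57
tcp_pos: [0.5326, 0.0151, 0.0811]
wrist_force: [-0.6, -0.3, -0.8]
gripper_width: 0.705
time_s: 21.9
tcp_pos: [0.5322, 0.0151, 0.0803]
wrist_force: [-1.1, 1.2, 0.8]
gripper_width: 0.497
t 21.9 p [0.5322 0.0151 0.0803] yaw 85.58 tilt [-0.0001  0.0002] F [-1.1  1.2  0.8] w 43.3
tool shift [-0.      0.0069 -0.0002] dist 0.0069 turn rad -0.0003
```

Gripped and straightened; push home again.

```bash

python3 -m crank '[[0,0.002,0,0],[0,0.002,0,0],[0,0,0,0]]' |grep -v rot
python3 -m crank '[[0,0.002,0,0],[0,0.002,0,0],[0,0,0,0]]' |grep -v rot
python3 -m crank '[[0,0.002,0,0],[0,0.002,0,0],[0,0,0,0]]' |grep -v rot
python3 look.py 5
```

```text
time_s: 22.15
tcp_pos: [0.5321, 0.0148, 0.0799]
wrist_force: [-11.5, 5.2, 9.4]
gripper_width: 0.5
time_s: 22.4
tcp_pos: [0.5322, 0.0144, 0.0797]
wrist_force: [-19.9, 9.8, 16.8]
gripper_width: 0.499
time_s: 22.65
tcp_pos: [0.533, 0.014, 0.0794]
wrist_force: [-26.2, 11.4, 20.7]
gripper_width: 0.49
t 22.75 p [0.533  0.014  0.0794] yaw 85.49 tilt [-0.0235 -0.0018] F [-25.6  11.7  21. ] w 43.8
tool shift [ 0.0011  0.084  -0.0106] dist 0.0846 turn rad -0.0019
```

View pics/l5.png

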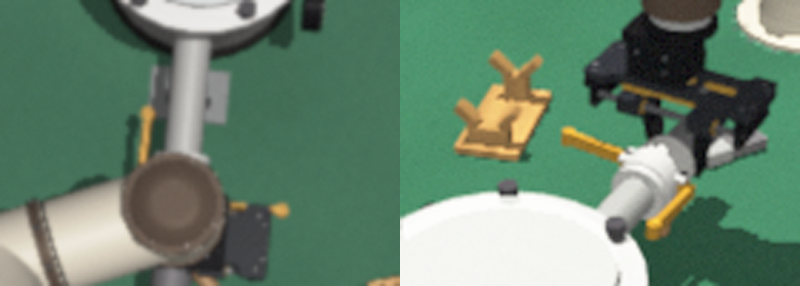

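```bash

python3 -m crank '[[0,-0.004,0,0],[0,-0.004,0,0],[0,0,0,0]]' |grep -v rot
python3 -m crank '[[0,-0.002,0,0],[0,0,0,0]]' |grep -v rot
```

```text
time_s: 23.0
tcp_pos: [0.5332, 0.0143, 0.0799]
wrist_force: [-7.5, 2.1, 5.3]
gripper_width: 0.499
time_s: 23.17
tcp_pos: [0.5332, 0.0145, 0.0799]
wrist_force: [-4.1, 0.8, 3.2]
gripper_width: 0.498
```

Release, rise, and go look.

```bash

python3 -m crank '[[0,0,0,0],[0,0,0,0],[0,0,0,0],[0,0,0,0],[0,0,0,0]]' 0.087|grep -v rot
python3 -m crank '[[0,0,0,0],[0,0,0,0],[0,0,0,0],[0,0,-0.02,0],[0,0,-0.03,0]]'|grep -v rot
python3 -m crank '[[0,0,-0.03,0],[0,0,-0.03,0],[-0.02,-0.02,-0.02,0],[-0.035,-0.015,0,0],[-0.035,0,0,0]]' 0|grep -v rot
python3 -m crank '[[0,0,0,0],[0,0,0,0],[0,0,0,0]]'|grep -v rot
python3 - <<'E'
from h import *
from station import capture,sense
goal(.5563-.0143,-.08,.088,85.6)
s=sense();c=capture("wrist")
T=np.eye(4);T[:3,:3]=s["ee_rot"];T[:3,3]=s["tcp_pos"];c["world_from_camera"]=T@c["hand_eye"]
np.savez("w10.npz",**c)
t=capture("top");np.savez("top10.npz",**t)
cv2.imwrite("pics/v10.png",np.hstack([cv2.resize(c["pixels"][80:260,220:480,::-1],(400,277),interpolation=cv2.INTER_CUBIC),cv2.resize(t["pixels"][165:265,290:390,::-1],(400,400),interpolation=cv2.INTER_CUBIC)[:277]]))
E
```

```text
time_s: 23.58
tcp_pos: [0.5348, 0.0149, 0.0802]
wrist_force: [0.4, 0.4, 0.3]
gripper_width: 0.792
time_s: 24.0
tcp_pos: [0.5319, 0.0143, 0.1279]
wrist_force: [1.4, 0.0, 1.2]
gripper_width: 0.994
time_s: 24.42
tcp_pos: [0.4907, -0.0722, 0.2122]
wrist_force: [0.1, -0.5, -0.4]
gripper_width: 0.707
time_s: 24.67
tcp_pos: [0.4924, -0.0723, 0.2102]
wrist_force: [0.7, -0.2, 0.1]
gripper_width: 0.475
t 24.67 p [ 0.4924 -0.0723  0.2102] yaw 85.54 tilt [0.0002 0.0001] F [ 0.7 -0.2  0.1] w 41.4
tool shift [-0.0038  0.0501  0.1222] dist 0.1321 turn rad -0.0011
```

View pics/v10.png

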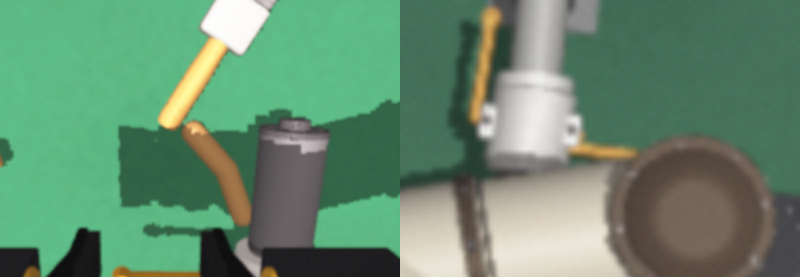

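```bash

python3 -m crank '[[-0.005,0.015,0,0],[0,0.02,0,0],[0,0.01,0,0],[0,0,0,0],[0,0,0,0]]' 0|grep -v rot
python3 -m crank '[[0,0,0.03,0],[0,0,0.035,0],[0,0,0.03,0],[0,0,0.02,0],[0,0,0.007,0]]' |grep -v rot
python3 -m crank '[[0,0,0,0],[0,0,0,0],[0,0,0,0]]'|grep -v rot
python3 - <<'E'
from h import *
from station import sense
p=np.array(sense()["tcp_pos"])[:2]-[.617,.0085];print(p@[.997,-.0767],p@[.0767,.997])
E
python3 look.py 6
```

```text
time_s: 25.18
tcp_pos: [0.5366, -0.08, 0.2094]
wrist_force: [-0.6, -0.7, 0.1]
gripper_width: 0.034
time_s: 25.6
tcp_pos: [0.5334, -0.0805, 0.085]
wrist_force: [0.2, 0.4, -0.2]
gripper_width: 0.009
time_s: 25.85
tcp_pos: [0.538, -0.0805, 0.09]
wrist_force: [0.5, 0.4, 0.6]
gripper_width: 0.008
-0.07197414222286463 -0.09477103412092518
t 25.95 p [ 0.5379 -0.0805  0.09  ] yaw 85.59 tilt [0.0035 0.0003] F [ 0.2  0.9 -0.3] w 0.8
tool shift [0.0948 0.0721 0.0023] dist 0.1191 turn rad -0.0001
```

View pics/l6.png

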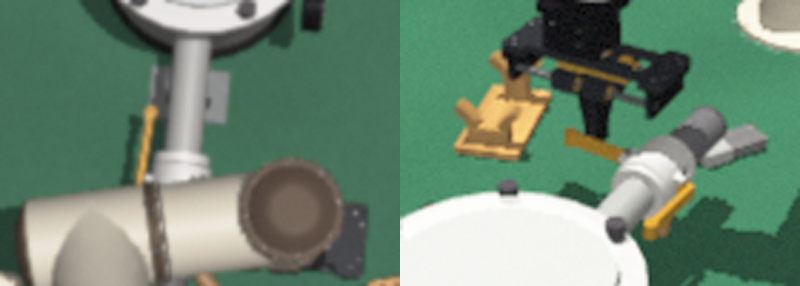

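```bash

python3 -m crank '[[0,0.009,0,0],[0,0.010,0,0],[-0.001,0.005,0,0],[-0.002,0.0052,0,0],[-0.0016,0.0055,0,0]]' |grep -v rot
python3 -m crank '[[-0.001,0.006,0,0],[-0.0005,0.006,0,0],[0,0,0,0]]' |grep -v rot
python3 -m crank '[[0,0.007,0,0],[0.0008,0.0065,0,0],[0.0015,0.0064,0,0],[0,0,0,0]]' |grep -v rot
python3 look.py 7
```

```text
time_s: 26.37
tcp_pos: [0.5714, -0.0881, 0.0879]
wrist_force: [-0.6, 0.7, 0.3]
gripper_width: 0.007
time_s: 26.62
tcp_pos: [0.5843, -0.0907, 0.088]
wrist_force: [0.7, 0.4, -0.6]
gripper_width: 0.001
time_s: 26.95
tcp_pos: [0.6046, -0.0894, 0.0883]
wrist_force: [-0.3, -1.1, -0.3]
gripper_width: 0.006
t 27.05 p [ 0.6036 -0.0895  0.0883] yaw 85.59 tilt [0.0011 0.    ] F [-1.   0.5 -0.9] w 0.5
tool shift [0.0987 0.0058 0.0003] dist 0.0989 turn rad -0.0002
```

View pics/l7.png

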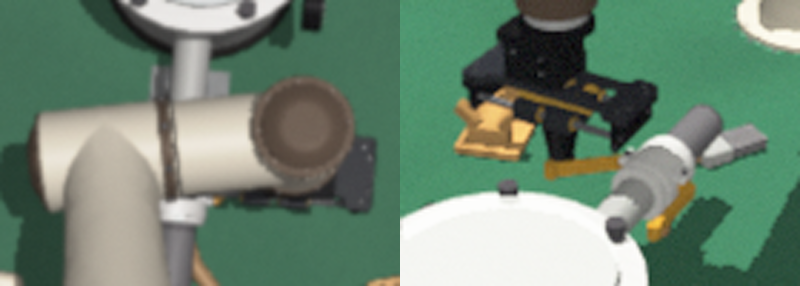

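```bash

python3 -m crank '[[0.0024,0.0064,0,0],[0.003,0.0063,0,0],[0.0036,0.0061,0,0],[0,0,0,0]]' |grep -v rot
python3 -m crank '[[0.0045,0.0057,0,0],[0.0052,0.0052,0,0],[0.0059,0.0047,0,0],[0,0,0,0]]' |grep -v rot
python3 look.py 8
```

```text
time_s: 27.38
tcp_pos: [0.624, -0.0815, 0.0883]
wrist_force: [-0.2, 0.4, 0.4]
gripper_width: 0.004
time_s: 27.72
tcp_pos: [0.6405, -0.0666, 0.0882]
wrist_force: [0.1, -0.3, 0.3]
gripper_width: 0.005
t 27.82 p [ 0.6397 -0.0672  0.0882] yaw 85.61 tilt [0.0008 0.0002] F [-0.1  0.5 -0. ] w -0.0
tool shift [ 0.0737 -0.0284  0.0002] dist 0.079 turn rad 0.0003
```

View pics/l8.png

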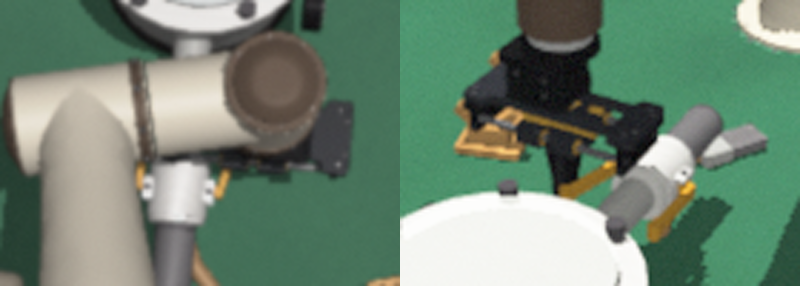

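```bash

python3 -m crank '[[0.0066,0.004,0,0],[0.006,0.002,0,0],[0.003,0.001,0,0],[0,0,0,0]]' |grep -v rot
python3 -m crank '[[0.002,0,0,0],[0,0,0,0]]' |grep -v rot
python3 -m crank '[[0.002,0,0,0],[0,0,0,0]]' |grep -v rot
python3 -c "
from h import *
goal(.617,.0085,.088)"
```

```text
time_s: 28.15
tcp_pos: [0.6477, -0.0519, 0.0882]
wrist_force: [-0.3, 0.6, 0.8]
gripper_width: 0.009
time_s: 28.32
tcp_pos: [0.6478, -0.0504, 0.0884]
wrist_force: [0.6, -1.1, -0.6]
gripper_width: 0.006
time_s: 28.48
tcp_pos: [0.6479, -0.0487, 0.0884]
wrist_force: [0.4, -1.4, -0.0]
gripper_width: 0.007
t 28.48 p [ 0.6479 -0.0487  0.0884] yaw 85.58 tilt [ 0.0008 -0.0001] F [ 0.4 -1.4 -0. ] w 0.6
tool shift [ 0.0547 -0.0352  0.0004] dist 0.065 turn rad None
```

```bash

python3 -m crank '[[0.0015,0,0,0],[0,0,0,0]]' |grep -v rot
python3 -m crank '[[0.0015,0,0,0],[0,0,0,0]]' |grep -v rot
python3 -m crank '[[0.001,0,0,0],[0,0,0,0]]' |grep -v rot
```

```text
time_s: 28.65
tcp_pos: [0.648, -0.0477, 0.0884]
wrist_force: [1.1, -1.8, -0.9]
gripper_width: 0.008
time_s: 28.82
tcp_pos: [0.6481, -0.0472, 0.0884]
wrist_force: [1.9, -7.3, -1.1]
gripper_width: 0.004
time_s: 28.98
tcp_pos: [0.6482, -0.047, 0.0885]
wrist_force: [2.1, -8.1, -0.8]
gripper_width: 0.004
```

```bash

python3 -m crank '[[-0.006,0,0,0],[-0.012,0,0,0],[-0.015,0,0,0],[0,0,-0.03,0],[0,0,-0.04,0]]' |grep -v rot
python3 -m crank '[[0,-0.03,-0.04,0],[-0.01,-0.04,-0.02,0],[-0.01,-0.04,0,0],[-0.02,-0.035,0,0],[-0.02,-0.035,0,0]]' |grep -v rot
python3 -m crank '[[-0.03,-0.02,0,0],[-0.035,0,0,0],[-0.035,0,0,0],[-0.035,0,0,0],[-0.02,0,0,0]]' |grep -v rot
python3 - <<'E'
from h import *
from station import capture
for n in("top","scene"):
    c=capture(n);np.savez(f"{n}11.npz",**c)
    im=c["pixels"][:,:,::-1]
    im=im[130:260,270:400] if n=="top" else im[150:270,230:390]
    cv2.imwrite(f"pics/{n}11.png",cv2.resize(im,None,fx=4.5,fy=4.5,interpolation=cv2.INTER_CUBIC))
E
```

```text
time_s: 29.4
tcp_pos: [0.6421, -0.0792, 0.1544]
wrist_force: [1.4, 1.4, 0.5]
gripper_width: 0.008
time_s: 29.82
tcp_pos: [0.4677, -0.124, 0.2101]
wrist_force: [0.7, -0.8, 0.1]
gripper_width: -0.0
time_s: 30.23
tcp_pos: [0.4369, -0.2794, 0.21]
wrist_force: [0.5, 1.0, 0.2]
gripper_width: 0.001
```

View pics/top11.png

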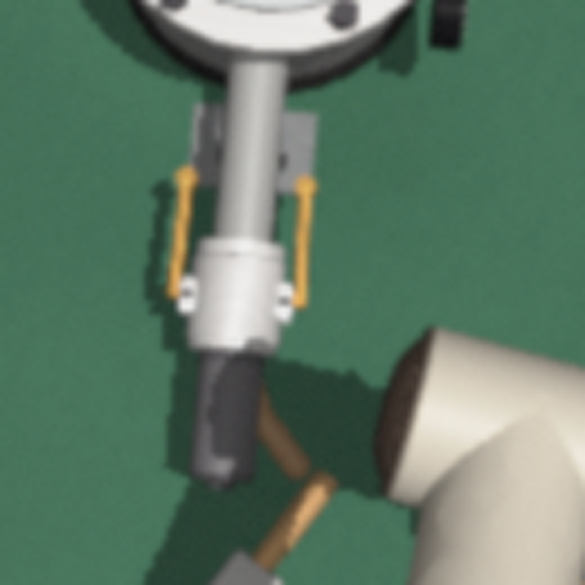

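View pics/scene11.png

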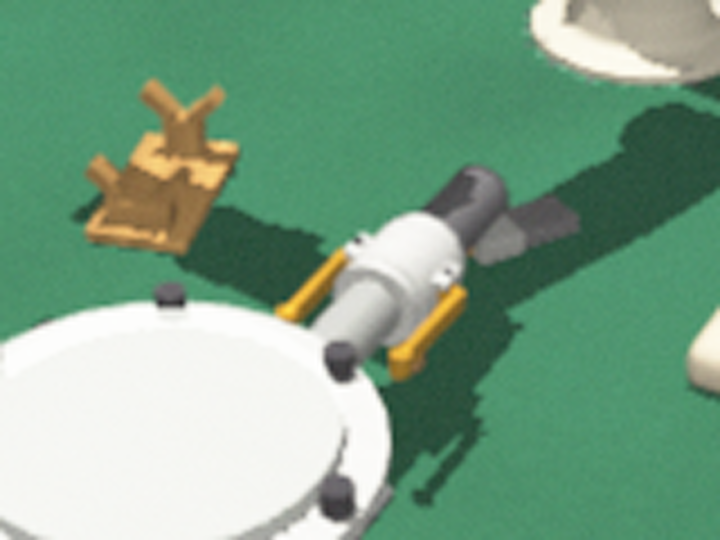

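```bash
python3 - <<'E'
from h import *
c=load("top11.npz");S=np.array([.617,.0085]);e=np.array([.997,-.0767]);n=np.array([.0767,.997])
hsv=cv2.cvtColor(c["pixels"],cv2.COLOR_RGB2HSV);m=(hsv[...,0]>12)&(hsv[...,0]<28)&(hsv[...,1]>110)&(hsv[...,2]>110)
m[:160]=0;m[202:]=0;m[:,:305]=0;m[:,345:]=0
nn,l,st,ce=cv2.connectedComponentsWithStats(m.astype(np.uint8))
for i in range(1,nn):
    if st[i,4]<15: continue
    ys,xs=np.nonzero(l==i)
    P=np.array([ray(c,x,y,.108)[:2] for x,y in zip(xs,ys)])-S
    Q=np.c_[P@e,P@n]; k=np.polyfit(Q[:,0],Q[:,1],1)
    print(len(xs),"x range",Q[:,0].min().round(4),Q[:,0].max().round(4),"y mean",Q[:,1].mean().round(4),"angle rel port deg",np.degrees(np.arctan(k[0])).round(2))
g=lambda u,v,z:np.array([(ray(c,270+u/4.5-.4,130+v/4.5-.4,z)[:2]-S)@e,(ray(c,270+u/4.5-.4,130+v/4.5-.4,z)[:2]-S)@n]).round(4)
print("tail",g(195,468,.1),g(252,468,.1),"headrear",g(190,345,.1),g(277,345,.1),"headfront",g(200,255,.1),g(285,255,.1), "flange front?",g(242,252,.13))
q=pts(c)
for u,v in[(319,220),(322,195),(325,187)]:print(np.round(q[v-1:v+2,u,2].mean(),4))
for im0 in("top0","top11"):
    pass
E
```

```text
88 x range -0.0296 0.0576 y mean 0.0417 angle rel port deg -2.39
76 x range -0.0278 0.0562 y mean -0.0408 angle rel port deg 2.27
tail [-0.1447  0.0174] [-0.1412 -0.021 ] headrear [-0.0619  0.0286] [-0.0564 -0.0303] headfront [0.0002 0.0276] [ 0.0055 -0.0302] flange front? [ 0.0008 -0.0011]
0.116
0.1324
0.1268
```

```bash
python3 - <<'E'
from h import *
from station import sense,finish_job
s=sense();print(s["time_s"],np.round(s["wrist_force"],1))
a=load("scene0.npz")["pixels"].astype(int);b=load("scene11.npz")["pixels"].astype(int)
for n,(u0,u1,v0,v1) in dict(jaw=(180,222,195,240),jacket=(380,428,205,245),hammer=(390,480,258,310),glue=(505,535,228,270),jawR=(510,615,205,270),bowl=(178,212,155,180)).items():
    print(n,abs(a-b)[v0:v1,u0:u1].mean().round(2))
print(finish_job())
E
```

```text
30.3333 [ 0.1  1.5 -0.3]
jaw 2.05
jacket 1.68
hammer 2.1
glue 2.06
jawR 2.39
bowl 4.41
the job is handed in; nothing more can be done
None
```

The filter is locked on the port with both cam arms closed and the gripper clear of everything. I handed the job in at about 30 s.

- **Seating:** I gripped the filter by the barrel, lined it up and slid it on with both arms open. It hit a hard stop at the predicted home position, where I pushed with about 20 N along the port, then let go.
- **Left arm:** I swung it to its stop first, feeling about 9 N there. This tilted the filter a few degrees and opened a small wedge at the flange.
- **Correction:** I gripped the barrel again, straightened it and pushed to about 26 N along the port. It moved under 1 mm, then I let go.
- **Right arm:** I swung it to its stop, feeling about 8 N.

**Final checks:**
- **Cam arms:** In the last top view the arms measure about 2.3° past parallel to the port, inward and symmetric. The closed stop is about 1.7° past, so they agree within the measurement error.
- **Seating:** The mouth sits at the flange to within about 3 mm, but the right-hand edges of the head measured about 5 mm further towards the tank than the left. The tail end measured 6–8 mm short of its expected 150 mm. I put both down to the coarse pixel readings.
- **Bystanders:** The jaw, jacket, hammer and glue image regions are unchanged. The bowl's region changed slightly more (4.4 against about 2); the robot arm's shadow may account for it. The rib and brush look unmoved by eye; I did not measure them.

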